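# Secure sample canisters in a courier tray

## Robot

A 6-joint arm with a two-finger parallel gripper is mounted at the origin on the work surface. World frame = base frame: x ahead of the robot, y to its left, z up, the work surface at z = 0. Lengths are in m, angles in rad, forces in N, time in s.
With the tool pointing down it reaches from about 0.35 to 0.975 m from the base axis. Payload 4.9 kg.
Tool frame: the origin (TCP) lies midway between the tips of the shut fingers; the grasp point (between the pads) lies 19 mm behind it; z points along the fingers, y is the line along which they close (so a half turn about z gives the same grasp; the last joint's range is limited). The gripper opens to 85 mm and grips with 20 to 120 N. Pads are 22 mm wide; open, the fingers measure 114 mm over their backs; the gripper's body (76 mm by 85 mm) begins 54 mm behind the grasp point. The pads swing forward as they close: fully open they stand 13 mm farther back than shut.
Start: joints at [-1.383, 0.053, 1.613, -0, 1.476, -0.119], TCP at [0.189, -0.596, 0.231] pointing down, gripper open.
Joint ranges: [-3.01, 3.01], [-1.01, 2.22], [0.06, 2.58], [-1.02, 4.17], [0.09, 2.62], [-3.14, 3.14]. Speed limits (rad/s): [2.57, 2.57, 3.14, 3.14, 3.14, 3.14].

## Interface

Orientations are given as a rotation vector (axis times angle).
In Python, from plant import ctrl gives the robot as it stands.
- The arm moves only by the shell command python3 -m pendant 'ROWS' [FORCE]. ROWS is JSON, a list of rows, each an object with "dp": the shift along the tool's x, y, z in m, a list of three; "twist": the turn about the tool's z in degrees; "claw": the finger opening in m, from 0 to 0.0854. In form: [{"dp": [tx, ty, tz], "twist": twist, "claw": claw}, ...]. A call has 1 to 20 rows; each row shifts and turns the commanded pose from where the row before left it, along the tool's axes as they then stand; what a row does not reach is not made up. A row lasts 1/12 s, in which the tool goes at most 41.7 mm and 7.16 degrees, less where a joint would pass 70% of its speed; a pose out of reach is approached as far as the arm can. A call is refused whole if a number of a shift passes 0.0417 or a number of a turn 7.16, either way. A call with a gripper value outside its range is refused whole. The fingers move at their own pace and stop on an object; FORCE is the grip in N (left out, the last holds). Time passes only in rows, so rows that do not move let the fingers close. It gives the time, the measured TCP pose, the force, the opening and the grip force at its end, in the units of the state.
- ctrl.get_state(): the state, without advancing time (a new reading comes with each control period).
- ctrl.grab_frame(name): name is "scene" or "top" or "wrist"; returns a dict with "img" (384x512x3 uint8, blue, green, red), "range_z" (384x512 float32, m along the optical axis (not along the pixel's ray), 0 where there is no reading), "fx", "fy", "cx", "cy" (pixels), "eye" and "orientation" of the camera in the world; the wrist camera has in their place "hand_eye" (4x4, takes a point from camera to tool coordinates, whose origin is the TCP and whose axes are the flange's). Camera axes: x right, y down, z forward; pixel columns grow to the right and rows downward; lengths in m; the calibration is good to about 2 mm. A picture is of the moment at which its call begins: read the wrist's pose just before it.
- ctrl.job_done(): hands the job in; it is judged then, once.
The state is a dict: "clock": time; "joint_pos": joint angles; "dq": joint speeds; "effort": joint torques, N m; "eef_pos": TCP position; "tcp_rot": TCP orientation; "force": force on the tool from outside, world axes, zero at the start; "moment": the same for the moment, N m; "opening": finger opening in m; "grip_force": force on a finger pad.
Only numpy, scipy, OpenCV 4.12 (cv2) and the standard library are available. Lean on these libraries where they do the work, as an engineer would, in place of code of your own. Each camera call takes 0.05 s, during which the arm holds its last target. There are 200 camera calls.

## Task

Roll every white sample canister lying in front of the courier tray straight back along its own lane until it rests against the back stop (roll them on the bench, do not pick them up and carry them in). Then take the T-handled hex key from its holder, feel it into the recessed hex socket of the tray's clamp screw and turn it clockwise (regrasping as often as you need) until the screw reaches its end stop and the retaining bar is fully down over the canisters. Finally stand the key back in its holder and let go, leaving the bottle, cup and sample rack on the bench undisturbed.

Things in the scene. Friction and masses are not known exactly. Their poses are not given: they have to be found in the camera images.
- tray: Courier tray, fixed; place and yaw vary. Origin on the bench under the line of the canister axes when home; x points along the lanes to the back stop, y left, z up. 3 lanes, middles at y = -165, -55, 55 mm, 92 mm wide between rails 18 mm wide, 20 mm high, from x = -94 (round noses) to 22 mm. Guide post 84 mm high at (-2, -237), grey screw block 56 x 56 x 50 mm high at (-2, 165) mm.
- home0 (a point): Middle of a canister when home in lane 0 (tray y = -165 mm), 22 mm above the bench; axes as the tray. The clear back stop, 36 mm high, has its face 22 mm beyond this point. The lane floor is the bench. Two pegs of 12 mm diameter, 26 mm high, stand 235 mm in front of this point, 32 mm to either side: they stop a canister that is knocked forwards.
- home1 (a point): Middle of a canister when home in lane 1 (tray y = -55 mm), 22 mm above the bench; axes as the tray. The clear back stop, 36 mm high, has its face 22 mm beyond this point. The lane floor is the bench. Two pegs of 12 mm diameter, 26 mm high, stand 235 mm in front of this point, 32 mm to either side: they stop a canister that is knocked forwards.
- home2 (a point): Middle of a canister when home in lane 2 (tray y = 55 mm), 22 mm above the bench; axes as the tray. The clear back stop, 36 mm high, has its face 22 mm beyond this point. The lane floor is the bench. Two pegs of 12 mm diameter, 26 mm high, stand 235 mm in front of this point, 32 mm to either side: they stop a canister that is knocked forwards.
- canister0: White plastic sample canister, a cylinder of 44 mm diameter and 80 mm length, about 0.12 kg, with two rubber bands: it rolls a little stiffly. Lies in front of its own lane 0; two or three of the three are present. Origin at the middle of the cylinder; body y is the cylinder's axis, x and z turn as it rolls.
- canister1: White plastic sample canister, a cylinder of 44 mm diameter and 80 mm length, about 0.12 kg, with two rubber bands: it rolls a little stiffly. Lies in front of its own lane 1; two or three of the three are present. Origin at the middle of the cylinder; body y is the cylinder's axis, x and z turn as it rolls.
- canister2: White plastic sample canister, a cylinder of 44 mm diameter and 80 mm length, about 0.12 kg, with two rubber bands: it rolls a little stiffly. Lies in front of its own lane 2; two or three of the three are present. Origin at the middle of the cylinder; body y is the cylinder's axis, x and z turn as it rolls.
- socket (a point): Middle of the hex socket in the clamp screw, where the straight hexagon begins: 40 mm above the bench, 10 mm below the rim of the block (its top opening is 40 mm square). z up; turns with the screw. 15.5 mm across flats, 22 mm deep (floor 18 mm above the bench); flats face along point x and every 60 degrees from it. Above it a 45-degree lead-in, 5 mm high, to about 25 mm wide.
- screw (a joint): Angle of the clamp screw in rad, growing as it turns clockwise seen from above; 0 is fully open, 9.42 (one and a half turns) the hard end stop where the bar is fully down. Friction about 0.12 N m; it stays where it is left. It starts at 0 to 0.8. Unscrewing raises the bar again.
- bar_mid (a point): Middle of the underside of the retaining bar, which spans all lanes above the seats: 16 mm wide along tray x (middle 2 mm in front of the home line), 18 mm high. Underside 58 mm above the bench with the screw at 0, sinking 1.52 mm per rad of the screw; at the end stop it presses lightly on the tops of the canisters (44 mm) and holds them. Axes as the tray. Axes as the tray.
- key: T-handled hex key, 0.14 kg, upright in its holder. Origin at the middle of its lower end (tip), z up the shaft. Steel hex shaft 14 mm across flats, 0 to 94 mm; flats face along key x and every 60 degrees from it. Black handle bar 50 mm long along key x, 14 mm thick along y, 94 to 120 mm above the tip. About 13 degrees of play in the socket either way; stands by itself in socket or holder.
- holder: Grey plastic key holder fixed to the bench, 46 x 46 mm, 60 mm high, with a square well 24 x 24 mm open on top. Origin at the middle of its underside.
- holder_floor (a point): Middle of the floor of the holder's well, 11 mm above the bench; the key's tip stands here.
- loose_rack: White sample rack, 26 x 144 mm and 50 mm high, loose on the bench; leave it alone. Origin at the middle of its underside.
- dropper: Small dropper bottle with a red cap, 36 mm diameter, 75 mm high; leave it alone. Origin at the middle of its underside.
- cup: White plastic cup, 60 mm diameter, 60 mm high; leave it alone. Origin at the middle of its underside.
Things that resemble listed ones, but are neither listed nor needed, are in the scene too. What is shaped like the canister1 but orange is not meant. Leave any orange look-alike of the holder alone.

How it is judged:
On the way, in this order (a step that is already met when the one before it is completed fails the run):
1. every canister is home in its own lane while the bar is still up (x of canister0 in the frame of home0 between -0.006 and 0.006 m and y of canister0 in the frame of home0 between -0.015 and 0.015 m and height (world z) of each of canister0, canister1, canister2 below 0.03 m and angle between the y axis of each of canister0, canister1, canister2 and the y axis of tray, either way round below 0.15 rad and linear speed of each of canister0, canister1, canister2 below 0.03 m/s and x of canister1 in the frame of home1 between -0.006 and 0.006 m and y of canister1 in the frame of home1 between -0.015 and 0.015 m and x of canister2 in the frame of home2 between -0.006 and 0.006 m and y of canister2 in the frame of home2 between -0.015 and 0.015 m and value of joint screw below 1.5 rad), for 0.2 s.
2. the key's tip is well down in the hex socket (z of key in the frame of socket below -0.015 m and horizontal distance between key and socket below 0.006 m and angle between key's own z axis and vertical below 0.2 rad), for 0.2 s.
3. the screw is turned to its end stop by the key (all of step 2 and value of joint screw above 9.15 rad), for 0.1 s.
At the end, for the whole second after the job is handed in: Each canister present is at rest in its own lane, within 6 mm of home along it, 15 mm across it and 0.15 rad; the screw is above 9.1 rad; the key stands at rest in its holder, tip within 12 mm of the well middle and below 22 mm, tilted under 0.25 rad (x of canister0 in the frame of home0 between -0.006 and 0.006 m and y of canister0 in the frame of home0 between -0.015 and 0.015 m and height (world z) of each of canister0, canister1, canister2 below 0.03 m and angle between the y axis of each of canister0, canister1, canister2 and the y axis of tray, either way round below 0.15 rad and linear speed of each of canister0, canister1, canister2, key below 0.03 m/s and x of canister1 in the frame of home1 between -0.006 and 0.006 m and y of canister1 in the frame of home1 between -0.015 and 0.015 m and x of canister2 in the frame of home2 between -0.006 and 0.006 m and y of canister2 in the frame of home2 between -0.015 and 0.015 m and value of joint screw above 9.1 rad and horizontal distance between key and holder_floor below 0.012 m and height (world z) of key below 0.022 m and angle between key's own z axis and vertical below 0.25 rad); the robot touches nothing.
It fails at once if a canister is picked up off the bench (its middle above 55 mm) (height (world z) of any of canister0, canister1, canister2 above 0.055 m).
It fails at once if the rack, the dropper bottle or the cup is moved by more than 30 mm (distance of any of loose_rack, dropper, cup from where it was at the start of the episode above 0.03 m).
Of canister0, canister1, canister2 only 2 to 3 are there at a start; the rules pass over those that are not, and their reading is None.
At some moment in a run one of canister0, canister1, canister2 may be knocked a few centimetres aside while the robot is not near it.
It also fails if it takes over 210 s, if anything falls off the work surface, if the arm or the gripper's body presses on something with over 40 N, if the wrist force passes 120 N, or if a joint passes its speed limit or range.

## Working session

There is one attempt and no reset: what is moved stays moved. The work goes in short steps, Python scripts to look and compute and a shell command to move; the robot and the scene stay as the last step left them, time stands still between calls to the robot, and variables do not carry over. Pictures are saved under pics/ and viewed, at most 14 in all, crops included, and the job is handed in when it is done.

```bash
mkdir -p pics
cat > h.py <<'E'
import numpy as np, cv2
from scipy.spatial.transform import Rotation as R
from plant import ctrl
def T():
    s=ctrl.get_state(); return np.array(s['eef_pos']),R.from_rotvec(s['tcp_rot']).as_matrix()
def grab(n):
    p,M=T(); f=ctrl.grab_frame(n)
    if 'hand_eye' in f:
        H=np.array(f['hand_eye']); f['Rw']=M@H[:3,:3]; f['o']=p+M@H[:3,3]
    else:
        o=np.array(f['orientation']); f['Rw']=R.from_rotvec(o).as_matrix() if o.size==3 else (o if o.size==9 else None); f['o']=np.array(f['eye'])
    return f
def xyz(f):
    Z=f['range_z']; v,u=np.mgrid[:Z.shape[0],:Z.shape[1]]
    P=np.stack([(u-f['cx'])/f['fx']*Z,(v-f['cy'])/f['fy']*Z,Z],-1)
    W=P@f['Rw'].T+f['o']; W[Z==0]=np.nan; return W
def ray(f,u,v,z):
    d=f['Rw']@np.array([(u-f['cx'])/f['fx'],(v-f['cy'])/f['fy'],1]); return f['o']+d*(z-f['o'][2])/d[2]
def save(f,n,x=1.5): cv2.imwrite('pics/'+n,cv2.resize(f['img'],None,fx=x,fy=x,interpolation=cv2.INTER_CUBIC))
def tool(w):  # world offset target -> tool shift
    p,M=T(); return M.T@(np.array(w)-p)
E
python3 - <<'E'
from h import *
import pickle
s=ctrl.get_state(); print({k:np.round(v,3) for k,v in s.items()}); print(np.round(T()[1],2))
for n in ('top','scene'):
    f=grab(n); print(n,f['orientation'],f['eye'],f['fx']); save(f,n+'0.png'); pickle.dump(f,open(n+'.pkl','wb'))
    W=xyz(f); print(np.nanpercentile(W[...,2],[1,50,99]))
E
```

```text
{'clock': np.float64(0.0), 'joint_pos': array([-1.383,  0.053,  1.614, -0.   ,  1.476, -0.119]), 'dq': array([ 0.001, -0.001,  0.001,  0.001,  0.001, -0.002]), 'effort': array([-0.0000e+00, -3.9368e+01, -3.7018e+01, -0.0000e+00,  7.0000e-03,
       -0.0000e+00]), 'eef_pos': array([ 0.189, -0.595,  0.23 ]), 'tcp_rot': array([-3.103, -0.48 ,  0.   ]), 'force': array([ 0.085,  0.413, -0.606]), 'moment': array([ 0.014,  0.035, -0.031]), 'grip_force': np.float64(0.0), 'opening': np.float64(0.085)}
[[ 0.95  0.3  -0.  ]
 [ 0.3  -0.95  0.  ]
 [ 0.   -0.   -1.  ]]
top [-2.08653826  2.14879882 -0.18095664] [ 0.39919463 -0.05598317  1.03815778] 364.3006592478817
[-7.56784245e-01 -1.92463091e-04  2.83330605e-01]
scene [-2.26273882 -0.82078798  0.35249317] [ 1.03111581 -0.56816729  0.77553403] 391.2226615246418
[-0.7550344   0.00082799  0.32037946]
```

View pics/top0.png

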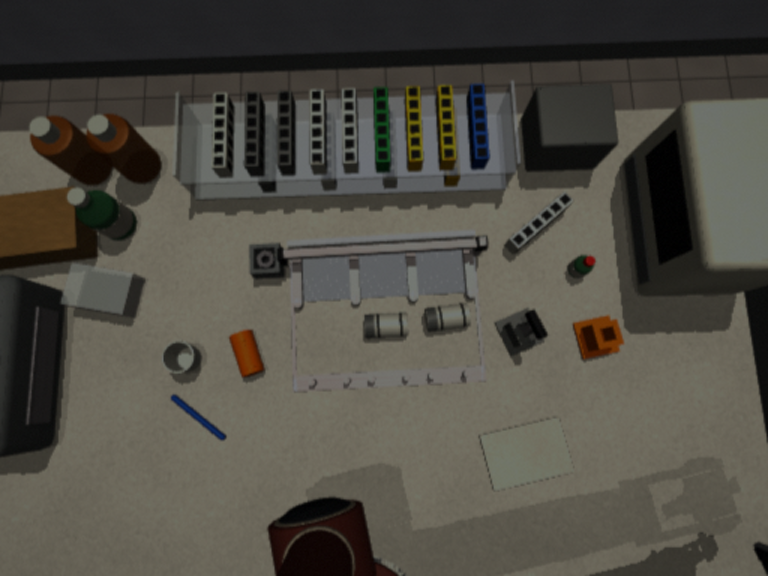

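View pics/scene0.png

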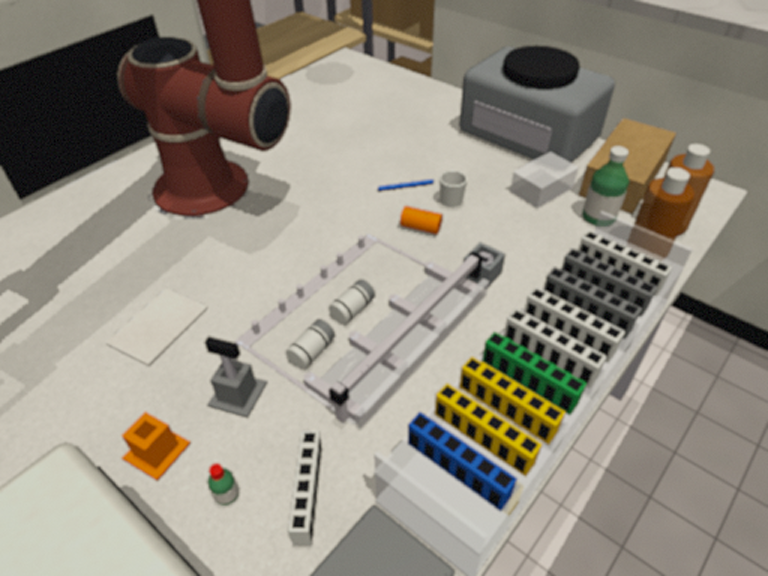

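The top view shows white canisters at about (385,326) and (447,318), i.e. lanes 1 and 0. The screw block is at (266,262), the post at (484,242) and the holder with key at about (520,332). The orange look-alikes are at (247,353) and (597,337). Next I'll turn these pixels into positions.

Run:
```python
from h import *
import pickle
f=pickle.load(open('top.pkl','rb')); W=xyz(f)
def reg(u0,u1,v0,v1,z0,z1):
    w=W[int(v0/1.5):int(v1/1.5),int(u0/1.5):int(u1/1.5)].reshape(-1,3); w=w[(w[:,2]>z0)&(w[:,2]<z1)]; return w
def rect(w): 
    r=cv2.minAreaRect((w[:,:2]*1000).astype(np.float32)); return np.round(r[0],1),np.round(r[1],1),round(r[2],1),len(w)
print('block',rect(reg(240,289,235,285,.042,.058)))
print('post',rect(reg(472,492,225,260,.074,.095)))
print('bar',rect(reg(295,470,230,270,.066,.085)), reg(295,470,230,270,.066,.085)[:,2].mean())
for n,b in (('c1',(360,410,308,345)),('c0',(420,472,300,336))):
    w=reg(*b,.025,.05); print(n,rect(w),w[:,2].max())
w=reg(490,560,300,365,.052,.068);print('holder',rect(w))
w=reg(490,560,300,365,.115,.145);print('handle',rect(w),w[:,2].mean())
print('pegs',[np.round(ray(f,u/1.5,v/1.5,.026)[:2],3) for u,v in((310,382),(347,381),(372,379),(404,377),(429,376),(463,374))])
for n,b in (('rack',(500,575,190,255)),('drop',(565,600,250,282)),('cup',(160,205,338,380)),('orange',(225,268,325,380))):
    w=reg(*b,.025,.09); print(n,rect(w),w[:,2].max())
p,M=T();print(np.round(np.array(ctrl.grab_frame('wrist')['hand_eye']),3))
```

```text
block (array([645.4, 154.2]), array([57.1, 68.8]), 2.0, 264)
post (array([ 655.3, -236.5]), array([21. , 29.8]), 2.2, 72)
bar (array([651. , -58.4]), array([ 17.3, 318.9]), 1.5, 730) 0.07384756962606188
c1 (array([516.1, -62.8]), array([43.4, 79.2]), 1.6, 441) 0.04792731884889334
c0 (array([ 527.5, -177.6]), array([42.9, 79.6]), 6.2, 443) 0.048232178040889195
holder (array([ 495.2, -306.8]), array([46. , 30.4]), 24.1, 149)
handle (array([ 497.6, -314.2]), array([48.7, 14. ]), 21.3, 138) 0.12784019469862562
pegs [array([0.415, 0.078]), array([0.415, 0.01 ]), array([ 0.417, -0.035]), array([ 0.419, -0.094]), array([ 0.42 , -0.139]), array([ 0.422, -0.202])]
rack (array([ 702.9, -360.7]), array([ 27.3, 145.3]), 38.8, 501) 0.055466667443722195
drop (array([ 614.4, -430. ]), array([36.2, 28.3]), 25.7, 168) 0.07744432173222426
cup (array([467.1, 311.8]), array([58.4, 56.4]), 88.3, 265) 0.0637750674309081
orange (array([471. , 196.4]), array([79.5, 42.8]), 18.7, 456) 0.047907042751067164
[[ 0.    -0.951 -0.309  0.079]
 [ 1.     0.001 -0.002 -0.001]
 [ 0.002 -0.309  0.951 -0.142]
 [ 0.     0.     0.     1.   ]]
```

```bash
python3 -m pendant '[{"dp":[0,0,0],"twist":5.3,"claw":0.05},{"dp":[0,0,0],"twist":5.3,"claw":0.05},{"dp":[0,0,0],"twist":5.3,"claw":0.05},{"dp":[0.0207,-0.0297,0],"twist":0,"claw":0.05},{"dp":[0.0207,-0.0297,0],"twist":0,"claw":0.05},{"dp":[0.0207,-0.0297,0],"twist":0,"claw":0.05},{"dp":[0.0207,-0.0297,0],"twist":0,"claw":0.05},{"dp":[0.0207,-0.0297,0],"twist":0,"claw":0.05},{"dp":[0.0207,-0.0297,0],"twist":0,"claw":0.05},{"dp":[0.0207,-0.0297,0],"twist":0,"claw":0.05},{"dp":[0.0207,-0.0297,0],"twist":0,"claw":0.05},{"dp":[0.0207,-0.0297,0],"twist":0,"claw":0.05},{"dp":[0.0207,-0.0297,0],"twist":0,"claw":0.05},{"dp":[0.0207,-0.0297,0],"twist":0,"claw":0.05},{"dp":[0.0207,-0.0297,0],"twist":0,"claw":0.05},{"dp":[0.0207,-0.0297,0],"twist":0,"claw":0.05},{"dp":[0.0207,-0.0297,0],"twist":0,"claw":0.05},{"dp":[0,0,0],"twist":0,"claw":0.05},{"dp":[0,0,0],"twist":0,"claw":0.05}]' 40
python3 - <<'E'
from h import *
p,M=T(); print(np.round(p,4),np.round(M,3)); print(ctrl.get_state()['opening'])
f=grab('wrist'); save(f,'w1.png',1.2); import pickle; pickle.dump(f,open('w1.pkl','wb'))
W=xyz(f); w=W[(W[...,2]>.025)&(W[...,2]<.055)]; 
m=(w[:,0]>.49)&(w[:,0]<.57)
for a,b in((-.24,-.12),(-.11,-.01)):
    q=w[m&(w[:,1]>a)&(w[:,1]<b)]; 
    if len(q)>20: print(len(q),cv2.minAreaRect((q[:,:2]*1000).astype(np.float32)),q[:,2].max())
E
```

```text
clock: 1.73
eef_pos: [0.4667, -0.1701, 0.2309]
tcp_rot: [-3.141, -0.052, 0.001]
force: [-0.7, -0.7, 1.0]
opening: 0.0499
grip_force: 0.0
[ 0.4667 -0.1701  0.2309] [[ 0.999  0.033 -0.001]
 [ 0.033 -0.999  0.   ]
 [-0.001 -0.    -1.   ]]
0.049943446080902225
2414 ((530.3457641601562, -176.0152587890625), (43.459102630615234, 79.55912017822266), 5.8587822914123535) 0.04609162780131992
2461 ((519.1766967773438, -61.08650207519531), (43.342681884765625, 79.9194564819336), 1.8948159217834473) 0.04614829752890193
```

View pics/w1.png

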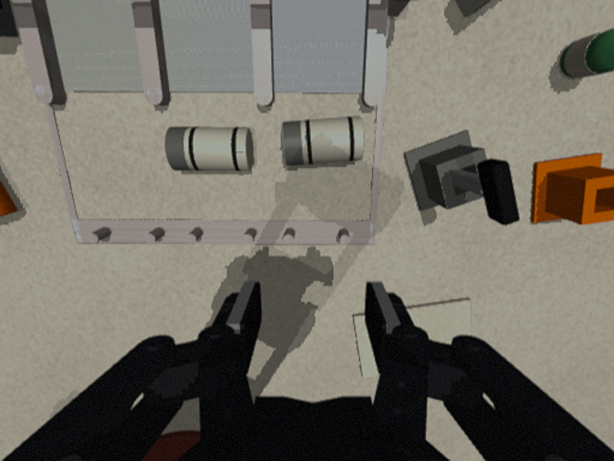

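Run:
```python
from h import *
import pickle
f=pickle.load(open('w1.pkl','rb')); W=xyz(f)
w=W[(W[...,2]>.012)&(W[...,2]<.024)&(W[...,0]>.57)&(W[...,0]<.63)]
h,e=np.histogram(w[:,1],bins=np.arange(-.26,.08,.005)); print([(round(a,3),n) for a,n in zip(e,h) if n>15])
b=W[(W[...,2]>.06)&(W[...,2]<.09)&(W[...,0]>.6)&(W[...,0]<.7)]; print(cv2.minAreaRect((b[:,:2]*1000).astype(np.float32)), np.polyfit(b[:,1],b[:,0],1))
```

```text
[(np.float64(-0.235), np.int64(157)), (np.float64(-0.23), np.int64(247)), (np.float64(-0.225), np.int64(237)), (np.float64(-0.22), np.int64(254)), (np.float64(-0.215), np.int64(22)), (np.float64(-0.125), np.int64(201)), (np.float64(-0.12), np.int64(245)), (np.float64(-0.115), np.int64(239)), (np.float64(-0.11), np.int64(226)), (np.float64(-0.015), np.int64(314)), (np.float64(-0.01), np.int64(244)), (np.float64(-0.005), np.int64(246)), (np.float64(0.0), np.int64(224))]Traceback (most recent call last):
  File "<stdin>", line 6, in <module>
    raise TypeError("expected non-empty vector for x")
TypeError: expected non-empty vector for x
```

The wrist view confirms the canisters at (209,148) and (322,141), with the key handle at (499,192). Rails in the depth data put lane 0 at y≈-0.172. Now pushing canister 0.

```bash
python3 -m pendant '[{"dp":[0,0.0035,0.0365],"twist":0,"claw":0.05},{"dp":[0,0,0.0365],"twist":0,"claw":0.05},{"dp":[0,0,0.0365],"twist":0,"claw":0.05},{"dp":[0,0,0.0365],"twist":0,"claw":0.05},{"dp":[0,0,0.0365],"twist":0,"claw":0.05},{"dp":[0,0,0.0365],"twist":0,"claw":0.05},{"dp":[0,0,0],"twist":0,"claw":0.05},{"dp":[0.015,0,0],"twist":0,"claw":0.05},{"dp":[0.01,0,0],"twist":0,"claw":0.05},{"dp":[0.007,0,0],"twist":0,"claw":0.05},{"dp":[0.007,0,0],"twist":0,"claw":0.05},{"dp":[0.007,0,0],"twist":0,"claw":0.05},{"dp":[0.007,0,0],"twist":0,"claw":0.05},{"dp":[0.007,0,0],"twist":0,"claw":0.05},{"dp":[0.007,0,0],"twist":0,"claw":0.05},{"dp":[0.007,0,0],"twist":0,"claw":0.05},{"dp":[0.007,0,0],"twist":0,"claw":0.05},{"dp":[0.007,0,0],"twist":0,"claw":0.05},{"dp":[0.007,0,0],"twist":0,"claw":0.05},{"dp":[0,0,0],"twist":0,"claw":0.05}]'
python3 - <<'E'
from h import *
f=grab('top'); W=xyz(f); print(f['img'].shape)
w=W[(W[...,2]>.025)&(W[...,2]<.05)&(W[...,0]>.49)&(W[...,0]<.64)]
q=w[(w[:,1]>-.215)&(w[:,1]<-.125)]; print(cv2.minAreaRect((q[:,:2]*1000).astype(np.float32)))
cv2.imwrite('pics/t2.png',cv2.resize(f['img'][130:270,170:350],None,fx=4,fy=4))
E
```

```text
clock: 3.45
eef_pos: [0.5628, -0.1725, 0.0126]
tcp_rot: [3.141, 0.047, 0.002]
force: [-0.2, 0.1, 0.5]
opening: 0.05
grip_force: 0.0
(384, 512, 3)
((603.4188842773438, -148.7198944091797), (2.8865420818328857, 37.32914352416992), 67.62832641601562)
```

View pics/t2.png

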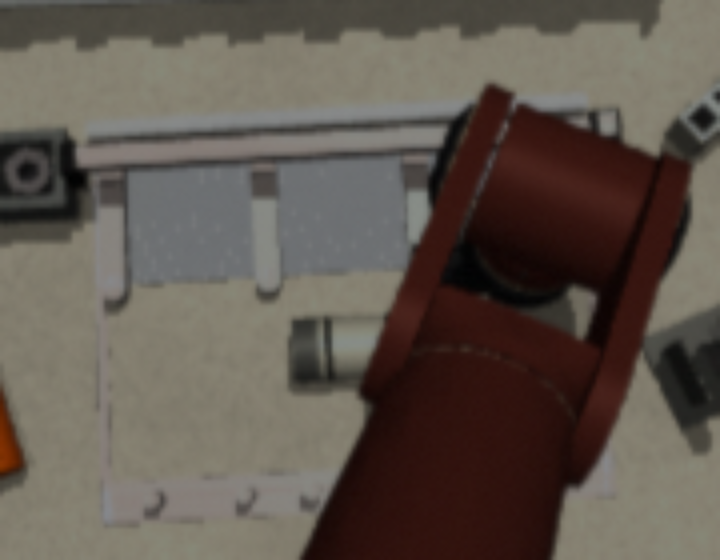

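The arm hides canister 0 in this view, so I'll keep pushing and watch the force.

```bash
python3 -m pendant '[{"dp":[0.007,0,0],"twist":0,"claw":0.05},{"dp":[0.007,0,0],"twist":0,"claw":0.05},{"dp":[0.007,0,0],"twist":0,"claw":0.05},{"dp":[0.006,0,0],"twist":0,"claw":0.05},{"dp":[0.006,0,0],"twist":0,"claw":0.05},{"dp":[0.005,0,0],"twist":0,"claw":0.05},{"dp":[0.004,0,0],"twist":0,"claw":0.05},{"dp":[0.003,0,0],"twist":0,"claw":0.05},{"dp":[0.003,0,0],"twist":0,"claw":0.05},{"dp":[0,0,0],"twist":0,"claw":0.05}]'
python3 -m pendant '[{"dp":[0.002,0,0],"twist":0,"claw":0.05},{"dp":[0.002,0,0],"twist":0,"claw":0.05},{"dp":[0.002,0,0],"twist":0,"claw":0.05},{"dp":[0,0,0],"twist":0,"claw":0.05}]'
python3 - <<'E'
from h import *
f=grab('wrist'); save(f,'w2.png',1.2)
E
```

```text
clock: 4.33
eef_pos: [0.6098, -0.171, 0.0124]
tcp_rot: [3.141, 0.046, 0.001]
force: [0.8, 0.2, -0.5]
opening: 0.0497
grip_force: 0.0
clock: 4.67
eef_pos: [0.6156, -0.1709, 0.0124]
tcp_rot: [3.141, 0.046, 0.0]
force: [-0.5, 0.1, -0.5]
opening: 0.05
grip_force: 0.0
```

View pics/w2.png

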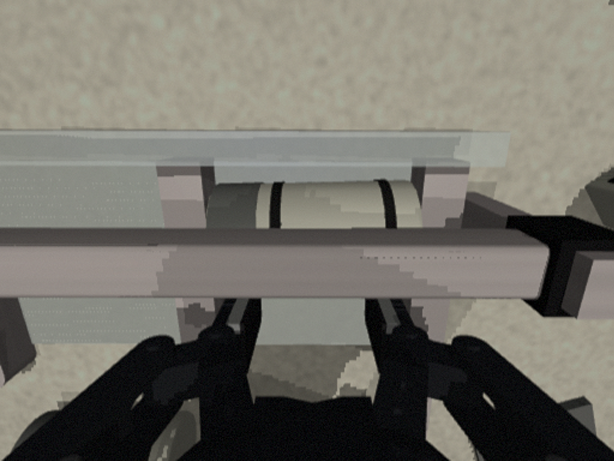

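Canister 0 is under the bar (front edge at row 182) and nearly at the stop. I'll creep on until the force rises.

```bash
for i in 1 2 3 4; do python3 -m pendant '[{"dp":[0.002,0,0],"twist":0,"claw":0.05},{"dp":[0.001,0,0],"twist":0,"claw":0.05},{"dp":[0,0,0],"twist":0,"claw":0.05}]' | grep -E 'eef|force: \['; done
```

```text
eef_pos: [0.6185, -0.1707, 0.0124]
force: [0.4, -0.8, 0.1]
eef_pos: [0.6216, -0.1707, 0.0124]
force: [0.1, -0.3, -0.1]
eef_pos: [0.6245, -0.1705, 0.0123]
force: [0.0, 0.5, 0.9]
eef_pos: [0.626, -0.1704, 0.0121]
force: [-6.1, 0.8, 4.6]
```

```bash
python3 -m pendant '[{"dp":[-0.003,0,0],"twist":0,"claw":0.05},{"dp":[-0.006,0,0],"twist":0,"claw":0.05},{"dp":[-0.012,0,0],"twist":0,"claw":0.05},{"dp":[-0.025,0,0],"twist":0,"claw":0.05},{"dp":[-0.025,0,0],"twist":0,"claw":0.05},{"dp":[-0.025,0,0],"twist":0,"claw":0.05},{"dp":[-0.025,0,0],"twist":0,"claw":0.05},{"dp":[-0.025,0,0],"twist":0,"claw":0.05},{"dp":[-0.025,0,0],"twist":0,"claw":0.05},{"dp":[0,-0.028,0],"twist":0,"claw":0.05},{"dp":[0,-0.028,0],"twist":0,"claw":0.05},{"dp":[0,-0.028,0],"twist":0,"claw":0.05},{"dp":[0,-0.028,0],"twist":0,"claw":0.05},{"dp":[0,0,0],"twist":0,"claw":0.05},{"dp":[0,0,0],"twist":0,"claw":0.05}]'
python3 - <<'E'
from h import *
f=grab('wrist'); save(f,'w3.png',1.2); W=xyz(f); b=W[...,2]
q=W[(b>.034)&(b<.05)&(W[...,0]>.47)&(W[...,0]<.57)&(abs(W[...,1]+.06)<.06)]
print(cv2.minAreaRect((q[:,:2]*1000).astype(np.float32)),np.median(q[:,:2],axis=0))
E
```

```text
clock: 6.97
eef_pos: [0.4529, -0.0627, 0.0123]
tcp_rot: [3.141, 0.05, 0.001]
force: [0.6, -0.0, 0.0]
opening: 0.0498
grip_force: 0.0
((518.8438720703125, -61.4252815246582), (37.5543327331543, 79.73943328857422), 1.8302139043807983) [ 0.52063952 -0.0607645 ]
```

View pics/w3.png

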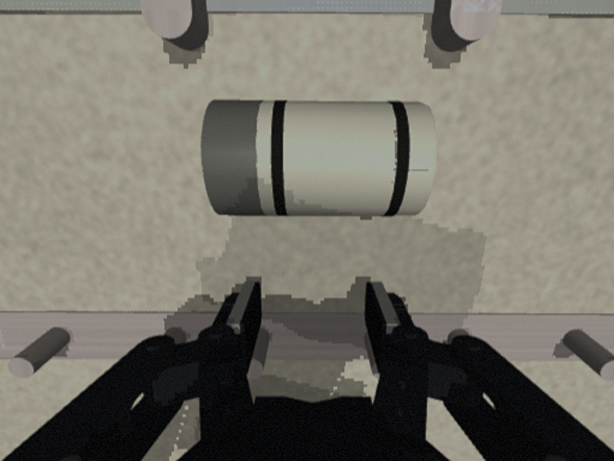

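The picture shows canister 1 squarely ahead of the fingers at (318,158), between the rail noses. Push.

```bash
python3 -m pendant '[{"dp":[0.015,0,0],"twist":0,"claw":0.05},{"dp":[0.01,0,0],"twist":0,"claw":0.05},{"dp":[0.007,0,0],"twist":0,"claw":0.05},{"dp":[0.007,0,0],"twist":0,"claw":0.05},{"dp":[0.007,0,0],"twist":0,"claw":0.05},{"dp":[0.007,0,0],"twist":0,"claw":0.05},{"dp":[0.007,0,0],"twist":0,"claw":0.05},{"dp":[0.007,0,0],"twist":0,"claw":0.05},{"dp":[0.007,0,0],"twist":0,"claw":0.05},{"dp":[0.007,0,0],"twist":0,"claw":0.05},{"dp":[0.007,0,0],"twist":0,"claw":0.05},{"dp":[0.007,0,0],"twist":0,"claw":0.05},{"dp":[0.007,0,0],"twist":0,"claw":0.05},{"dp":[0.007,0,0],"twist":0,"claw":0.05},{"dp":[0.007,0,0],"twist":0,"claw":0.05},{"dp":[0.007,0,0],"twist":0,"claw":0.05},{"dp":[0.007,0,0],"twist":0,"claw":0.05},{"dp":[0.007,0,0],"twist":0,"claw":0.05}]'
python3 -m pendant '[{"dp":[0.006,0,0],"twist":0,"claw":0.05},{"dp":[0.005,0,0],"twist":0,"claw":0.05},{"dp":[0.004,0,0],"twist":0,"claw":0.05},{"dp":[0.003,0,0],"twist":0,"claw":0.05},{"dp":[0.003,0,0],"twist":0,"claw":0.05},{"dp":[0.003,0,0],"twist":0,"claw":0.05},{"dp":[0.003,0,0],"twist":0,"claw":0.05},{"dp":[0.002,0,0],"twist":0,"claw":0.05},{"dp":[0,0,0],"twist":0,"claw":0.05}]'
```

```text
clock: 8.52
eef_pos: [0.5907, -0.0595, 0.0123]
tcp_rot: [-3.141, -0.046, 0.0]
force: [-0.2, 0.1, -0.4]
opening: 0.0498
grip_force: 0.0
clock: 9.27
eef_pos: [0.6194, -0.0587, 0.0124]
tcp_rot: [3.141, 0.046, 0.001]
force: [-0.0, 0.8, -0.0]
opening: 0.0502
grip_force: 0.0
```

```bash
for i in 1 2 3; do python3 -m pendant '[{"dp":[0.0015,0,0],"twist":0,"claw":0.05},{"dp":[0.0005,0,0],"twist":0,"claw":0.05},{"dp":[0,0,0],"twist":0,"claw":0.05}]' | grep -E 'eef|force: \['; done
```

```text
eef_pos: [0.621, -0.0586, 0.0123]
force: [-0.9, 0.3, -0.8]
eef_pos: [0.6229, -0.0585, 0.0123]
force: [-0.3, 0.5, 1.3]
eef_pos: [0.6231, -0.0585, 0.0122]
force: [-6.8, 0.3, 5.5]
```

```bash
python3 -m pendant '[{"dp":[-0.003,0,0],"twist":0,"claw":0.05},{"dp":[-0.006,0,0],"twist":0,"claw":0.05},{"dp":[-0.012,0,0],"twist":0,"claw":0.05},{"dp":[-0.025,0,0],"twist":0,"claw":0.05},{"dp":[-0.025,0,0],"twist":0,"claw":0.05},{"dp":[-0.025,0,0],"twist":0,"claw":0.05},{"dp":[-0.025,0,-0.02],"twist":0,"claw":0.085},{"dp":[-0.025,0,-0.03],"twist":0,"claw":0.085},{"dp":[-0.025,0,-0.03],"twist":0,"claw":0.085},{"dp":[0,0,-0.04],"twist":0,"claw":0.085},{"dp":[0,0,-0.04],"twist":0,"claw":0.085},{"dp":[0,0.02,-0.04],"twist":0,"claw":0.085},{"dp":[0,0.02,-0.03],"twist":0,"claw":0.085},{"dp":[0,0.035,0],"twist":0,"claw":0.085},{"dp":[0,0.035,0],"twist":0,"claw":0.085},{"dp":[0,0.035,0],"twist":0,"claw":0.085},{"dp":[0,0.035,0],"twist":0,"claw":0.085},{"dp":[0,0,0],"twist":0,"claw":0.085},{"dp":[0,0,0],"twist":0,"claw":0.085}]'
cat > look.py <<'E'
from h import *
f=grab('top'); W=xyz(f); z=W[...,2]
# canister tops near home, visible behind/in front of bar
for n,y in(('c0',-.167),('c1',-.057)):
    m=(z>.03)&(z<.052)&(W[...,0]>.47)&(W[...,0]<.70)&(abs(W[...,1]-y)<.05)
    q=W[m]; print(n,len(q), np.round([q[:,0].min(),q[:,0].max(),q[:,1].min(),q[:,1].max()],3) if len(q) else '')
E
python3 - <<'E'
from look import *
cv2.imwrite('pics/t4.png',cv2.resize(f['img'][120:290,140:390],None,fx=3,fy=3,interpolation=cv2.INTER_CUBIC))
f=grab('wrist'); W=xyz(f); z=W[...,2]; save(f,'w4.png',1.2)
for n,a,b in(('holder',.05,.07),('handle',.12,.145)):
    q=W[(z>a)&(z<b)&(abs(W[...,0]-.5)<.07)&(abs(W[...,1]+.31)<.07)]; print(n,len(q),cv2.minAreaRect((q[:,:2]*1000).astype(np.float32)) if len(q) else 0,np.median(q,axis=0))
E
```

```text
clock: 11.6
eef_pos: [0.4589, -0.2433, 0.2393]
tcp_rot: [-3.141, -0.042, -0.0]
force: [0.5, 1.0, 0.2]
opening: 0.0851
grip_force: 0.0
c0 340 [ 0.634  0.691 -0.217 -0.119]
c1 348 [ 0.631  0.688 -0.105 -0.008]
holder 807 ((501.074951171875, -313.0252990722656), (46.141090393066406, 46.265960693359375), 22.259502410888672) [ 0.50280041 -0.30219228  0.05919923]
handle 880 ((501.0635681152344, -313.161865234375), (49.980499267578125, 14.41931438446045), 22.536693572998047) [ 0.50250692 -0.31152168  0.12993148]
```

View pics/t4.png

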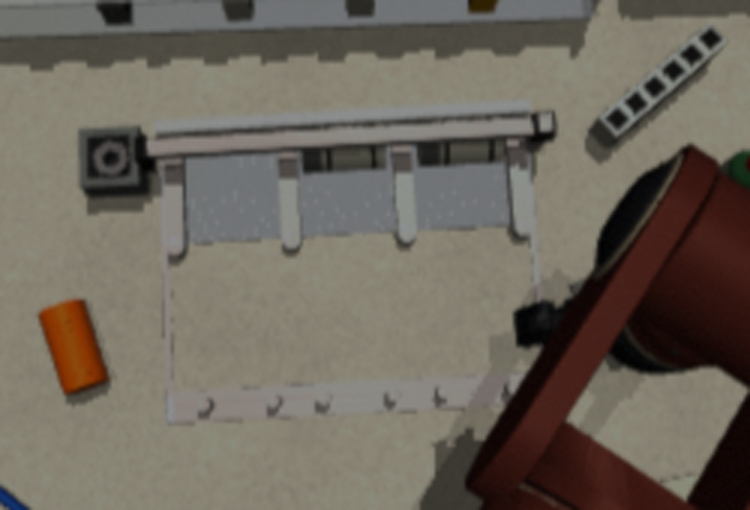

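View pics/w4.png

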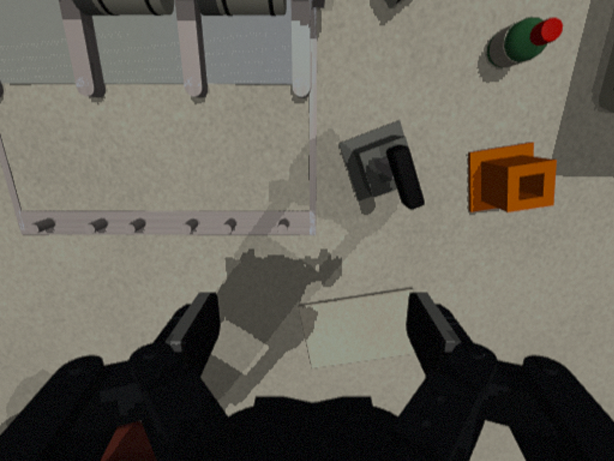

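Both canisters are home: they show behind and in front of the bar at (350,158) and (470,152) in the top crop. In the wrist view the key handle is at (403,178), and depth gives the key at (0.501,-0.313) with the handle at 22.5°. I'll check the wrist joint's range before the grasp.

```bash
python3 -m pendant '[{"dp":[0,0,0],"twist":-7,"claw":0.085},{"dp":[0,0,0],"twist":-7,"claw":0.085},{"dp":[0,0,0],"twist":-7,"claw":0.085},{"dp":[0,0,0],"twist":0,"claw":0.085},{"dp":[0,0,0],"twist":0,"claw":0.085}]'
python3 - <<'E'
from h import *
s=ctrl.get_state();p,M=T();print(np.degrees(s['joint_pos']).round(1),np.degrees(np.arctan2(M[1,0],M[0,0])))
print('shift to key',tool([.501,-.313,.100]).round(4))
f=grab('wrist'); W=xyz(f); z=W[...,2]
for n,a,b in(('holder',.05,.07),('handle',.12,.145)):
    q=W[(z>a)&(z<b)&(abs(W[...,0]-.5)<.07)&(abs(W[...,1]+.31)<.07)]; print(n,len(q),cv2.minAreaRect((q[:,:2]*1000).astype(np.float32)) if len(q) else 0,np.median(q,axis=0))
E
```

```text
clock: 12.12
eef_pos: [0.4594, -0.2409, 0.2396]
tcp_rot: [3.081, 0.616, 0.0]
force: [-0.6, 0.5, 0.3]
opening: 0.0848
grip_force: 0.0
[-35.9 -12.  105.8   0.   86.2  31.5] 22.60197735423463
shift to key [0.0106 0.0825 0.1396]
holder 842 ((501.0382995605469, -312.6262512207031), (45.92543411254883, 46.00669479370117), 21.920406341552734) [ 0.50160473 -0.30289114  0.05908227]
handle 834 ((500.9920959472656, -312.860595703125), (49.83171844482422, 14.602768898010254), 23.560928344726562) [ 0.50217497 -0.31075527  0.12978287]
```

```bash
python3 -m pendant '[{"dp":[0.0036,0.0275,0],"twist":0,"claw":0.085},{"dp":[0.0035,0.0275,0],"twist":0,"claw":0.085},{"dp":[0.0035,0.0275,0],"twist":0,"claw":0.085},{"dp":[0,0,0],"twist":0,"claw":0.085},{"dp":[0,0,0.035],"twist":0,"claw":0.085},{"dp":[0,0,0.035],"twist":0,"claw":0.085},{"dp":[0,0,0.035],"twist":0,"claw":0.085},{"dp":[0,0,0.0345],"twist":0,"claw":0.085},{"dp":[0,0,0],"twist":0,"claw":0.085},{"dp":[0,0,0],"twist":0,"claw":0.03},{"dp":[0,0,0],"twist":0,"claw":0.0},{"dp":[0,0,0],"twist":0,"claw":0.0},{"dp":[0,0,0],"twist":0,"claw":0.0},{"dp":[0,0,0],"twist":0,"claw":0.0},{"dp":[0,0,0],"twist":0,"claw":0.0},{"dp":[0,0,0],"twist":0,"claw":0.0}]' 60
```

```text
clock: 13.5
eef_pos: [0.5018, -0.3147, 0.102]
tcp_rot: [3.078, 0.617, 0.003]
force: [-1.4, 0.8, 6.6]
opening: 0.0129
grip_force: 60.0
```

```bash
python3 -m pendant '[{"dp":[0,0,-0.02],"twist":0,"claw":0},{"dp":[0,0,-0.03],"twist":0,"claw":0},{"dp":[0,0,-0.035],"twist":0,"claw":0},{"dp":[0,0,-0.035],"twist":0,"claw":0},{"dp":[0,0,-0.02],"twist":0,"claw":0},{"dp":[0,0,0],"twist":0,"claw":0},{"dp":[0,0,0],"twist":0,"claw":0}]'
python3 - <<'E'
from h import *
import pickle
f=pickle.load(open('top.pkl','rb')); print(ray(f,177.3,172.7,.05).round(4)); W=xyz(f)
w=W[155:192,158:192].reshape(-1,3); w=w[(w[:,2]>.042)&(w[:,2]<.058)&(w[:,1]>.125)]; print(w.min(0),w.max(0))
f=grab('top'); c=f['img'][150:200,150:205]; cv2.imwrite('pics/t5.png',cv2.resize(c,None,fx=10,fy=10,interpolation=cv2.INTER_CUBIC))
W=xyz(f);b=W[(W[...,2]>.066)&(W[...,2]<.085)&(abs(W[...,0]-.652)<.02)&(abs(W[...,1]+.05)<.14)];print(np.polyfit(b[:,1],b[:,0],1),b[:,2].mean())
E
```

```text
clock: 14.08
eef_pos: [0.5013, -0.3144, 0.2411]
tcp_rot: [3.078, 0.617, 0.002]
force: [0.9, 0.7, -2.4]
opening: 0.0129
grip_force: 59.1
[0.643  0.1559 0.05  ]
[0.6157979  0.12597212 0.04202851] [0.67433287 0.18834173 0.05351666]
[-0.02629133  0.64846342] 0.07394639500732007
```

View pics/t5.png

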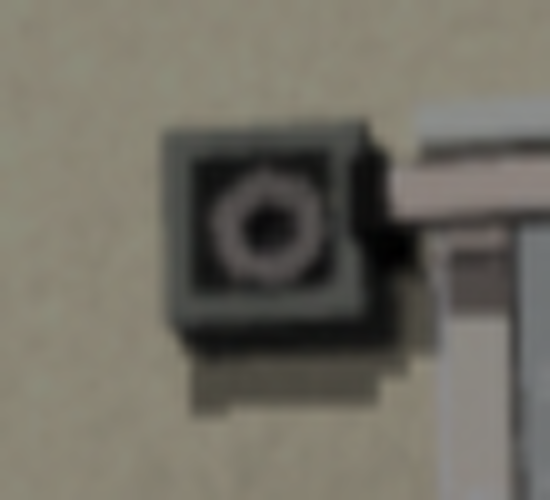

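```bash
python3 -m pendant '[{"dp":[0.0217,-0.0272,0],"twist":0,"claw":0},{"dp":[0.0217,-0.0272,0],"twist":0,"claw":0},{"dp":[0.0217,-0.0272,0],"twist":0,"claw":0},{"dp":[0.0217,-0.0272,0],"twist":0,"claw":0},{"dp":[0.0217,-0.0272,0],"twist":0,"claw":0},{"dp":[0.0217,-0.0272,0],"twist":0,"claw":0},{"dp":[0.0217,-0.0272,0],"twist":0,"claw":0},{"dp":[0.0217,-0.0272,0],"twist":0,"claw":0},{"dp":[0.0217,-0.0272,0],"twist":0,"claw":0},{"dp":[0.0217,-0.0272,0],"twist":0,"claw":0},{"dp":[0.0217,-0.0272,0],"twist":0,"claw":0},{"dp":[0.0217,-0.0272,0],"twist":0,"claw":0},{"dp":[0.0217,-0.0272,0],"twist":0,"claw":0},{"dp":[0.0217,-0.0272,0],"twist":0,"claw":0},{"dp":[0.0217,-0.0272,0],"twist":0,"claw":0},{"dp":[0.0217,-0.0272,0],"twist":0,"claw":0},{"dp":[0,0,0],"twist":-7.1,"claw":0},{"dp":[0,0,0],"twist":-7.1,"claw":0},{"dp":[0,0,0],"twist":-7.1,"claw":0},{"dp":[0,0,0],"twist":-7.1,"claw":0}]'
for i in 1 2; do :; done
python3 -m pendant '[{"dp":[0,0,0],"twist":-7.1,"claw":0},{"dp":[0,0,0],"twist":-7.1,"claw":0},{"dp":[0,0,0],"twist":-7.1,"claw":0},{"dp":[0,0,0],"twist":-7.1,"claw":0},{"dp":[0,0,0],"twist":-7.1,"claw":0},{"dp":[0,0,0],"twist":-7.1,"claw":0},{"dp":[0,0,0],"twist":-7.1,"claw":0},{"dp":[0,0,0],"twist":-7.1,"claw":0},{"dp":[0,0,0],"twist":-7.1,"claw":0},{"dp":[0,0,0],"twist":-7.1,"claw":0},{"dp":[0,0,0],"twist":-7.1,"claw":0},{"dp":[0,0,0],"twist":-7.1,"claw":0},{"dp":[0,0,0],"twist":-7.1,"claw":0},{"dp":[0,0,0],"twist":-7.1,"claw":0},{"dp":[0,0,0],"twist":-7.1,"claw":0},{"dp":[0,0,0],"twist":-7.1,"claw":0},{"dp":[0,0,0],"twist":-7.1,"claw":0},{"dp":[0,0,0],"twist":-7.1,"claw":0},{"dp":[0,0,0],"twist":-7.1,"claw":0},{"dp":[0,0,0],"twist":-7.1,"claw":0}]'
python3 -m pendant '[{"dp":[0,0,0],"twist":-7.1,"claw":0},{"dp":[0,0,0],"twist":-7.1,"claw":0},{"dp":[0,0,0],"twist":-7.1,"claw":0},{"dp":[0,0,0],"twist":-7.1,"claw":0},{"dp":[0,0,0],"twist":-7.1,"claw":0},{"dp":[0,0,0],"twist":-7.1,"claw":0},{"dp":[0,0,0],"twist":-7.1,"claw":0},{"dp":[0,0,0],"twist":0,"claw":0},{"dp":[0,0,0],"twist":0,"claw":0}]'
python3 - <<'E'
from h import *
import pickle
s=ctrl.get_state();p,M=T();print(np.degrees(s['joint_pos']).round(1),np.degrees(np.arctan2(M[1,0],M[0,0])))
f=grab('wrist'); pickle.dump(f,open('w5.pkl','wb')); save(f,'w5.png',1.5)
W=xyz(f); z=W[...,2]; q=W[(z>.043)&(z<.058)&(abs(W[...,0]-.647)<.05)&(W[...,1]>.1325)&(W[...,1]<.21)]; print(len(q),cv2.minAreaRect((q[:,:2]*1000).astype(np.float32)))
E
```

```text
clock: 15.8
eef_pos: [0.6519, 0.2214, 0.2354]
tcp_rot: [-2.829, -1.363, 0.01]
force: [0.3, -0.3, -1.4]
opening: 0.0132
grip_force: 59.2
clock: 17.47
eef_pos: [0.6519, 0.2209, 0.2356]
tcp_rot: [0.366, -3.114, 0.001]
force: [0.2, -0.8, -1.1]
opening: 0.0131
grip_force: 59.2
clock: 18.22
eef_pos: [0.6523, 0.221, 0.2368]
tcp_rot: [1.63, -2.68, -0.002]
force: [-0.5, 0.4, -1.7]
opening: 0.013
grip_force: 59.2
[  12.5   11.5   82.7    0.    86.1 -140.1] -117.40351533342027
1374 ((647.3636474609375, 161.2482147216797), (56.15249252319336, 56.86701965332031), 1.595322847366333)
```

View pics/w5.png

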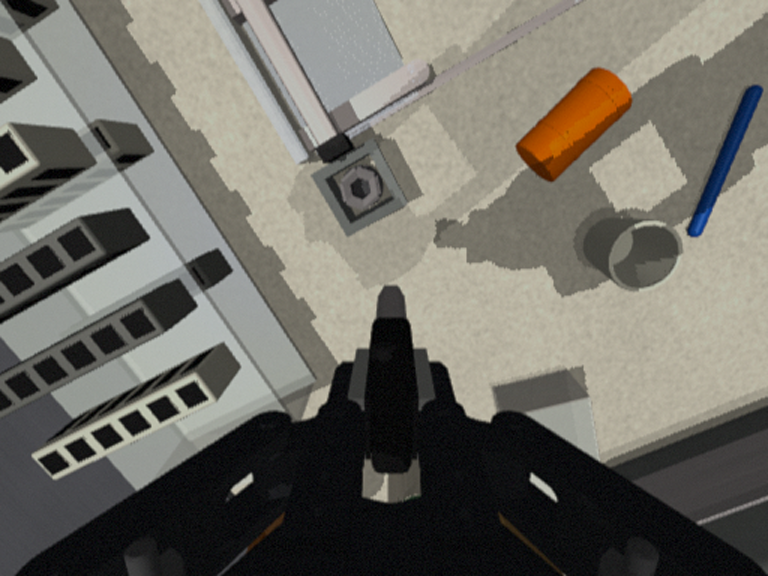

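Run:
```python
from h import *
import pickle
f=pickle.load(open('w5.pkl','rb'))
def proj(P):
    c=f['Rw'].T@(np.array(P)-f['o']); return c[:2]/c[2]*[f['fx'],f['fy']]+[f['cx'],f['cy']]
C=np.array([.6474,.1612]); n=600; s=.0001
out=[]
for z in(.05,.04):
    src=np.float32([proj([C[0]+a*.03,C[1]+b*.03,z]) for a,b in((1,1),(1,-1),(-1,-1),(-1,1))])
    H=cv2.getPerspectiveTransform(src,np.float32([[0,0],[n,0],[n,n],[0,n]])); out.append(cv2.warpPerspective(f['img'],H,(n,n),flags=cv2.INTER_CUBIC))
cv2.imwrite('pics/rect.png',cv2.convertScaleAbs(out[1],alpha=1.6))
p,M=T(); print('tip pred px*1.5',proj(p+M@[0,0,.091])*1.5)
```

```text
tip pred px*1.5 [388.39576548 293.80446089]
```

View pics/rect.png

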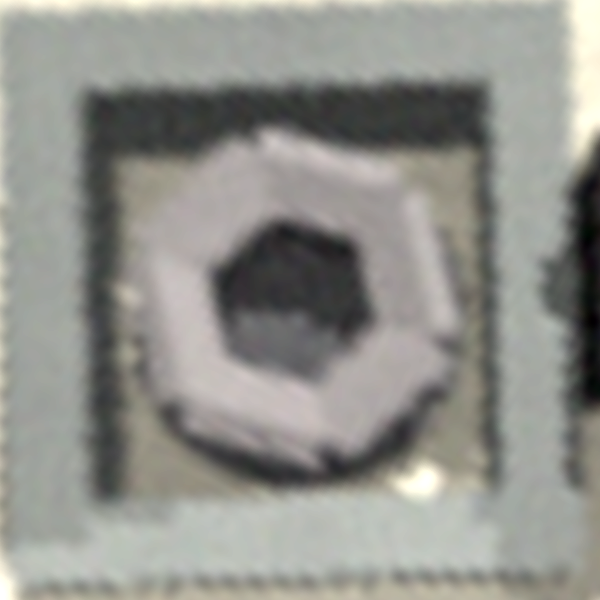

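The rectified view (10 px/mm) shows the hex centred at (299,298) with corners at about 15° mod 60, so the flats are at 45° mod 60. The target is tool yaw 225° over (0.6474,0.1615).

```bash
python3 -m pendant '[{"dp":[0,0,0],"twist":6,"claw":0},{"dp":[0,0,0],"twist":6,"claw":0},{"dp":[0,0,0],"twist":5.6,"claw":0},{"dp":[0.0228,-0.0193,0],"twist":0,"claw":0},{"dp":[0.0227,-0.0193,0],"twist":0,"claw":0},{"dp":[0,0,0],"twist":0,"claw":0},{"dp":[0,0,0.03],"twist":0,"claw":0},{"dp":[0,0,0.03],"twist":0,"claw":0},{"dp":[0,0,0.027],"twist":0,"claw":0},{"dp":[0,0,0],"twist":0,"claw":0},{"dp":[0,0,0],"twist":0,"claw":0},{"dp":[0,0,0],"twist":0,"claw":0}]'
python3 - <<'E'
from h import *
p,M=T();print(np.degrees(np.arctan2(M[1,0],M[0,0])),tool([.6474,.1615,.15]).round(4),np.degrees(ctrl.get_state()['joint_pos'][5]))
E
```

```text
clock: 19.27
eef_pos: [0.6495, 0.1621, 0.1545]
tcp_rot: [-1.205, 2.899, -0.001]
force: [1.1, 0.6, 0.4]
opening: 0.0127
grip_force: 59.2
-134.8616422841994 [0.0019 0.0011 0.0045] -127.48995176460737
```

```bash
python3 -m pendant '[{"dp":[0.002,0.001,0],"twist":0,"claw":0},{"dp":[0,0,0.005],"twist":0,"claw":0},{"dp":[0,0,0.005],"twist":0,"claw":0},{"dp":[0,0,0.004],"twist":0,"claw":0},{"dp":[0,0,0.003],"twist":0,"claw":0},{"dp":[0,0,0],"twist":0,"claw":0},{"dp":[0,0,0],"twist":0,"claw":0}]'
for i in 1 2 3; do python3 -m pendant '[{"dp":[0,0,0.002],"twist":0,"claw":0},{"dp":[0,0,0.002],"twist":0,"claw":0},{"dp":[0,0,0],"twist":0,"claw":0}]' | grep -E 'eef|force: \['; done
```

```text
clock: 19.85
eef_pos: [0.6464, 0.1611, 0.1355]
tcp_rot: [1.206, -2.9, -0.0]
force: [-0.7, 0.2, -2.0]
opening: 0.0127
grip_force: 59.2
eef_pos: [0.6465, 0.1611, 0.1316]
force: [-0.1, -0.8, -1.4]
eef_pos: [0.6468, 0.1608, 0.1278]
force: [-0.0, -1.2, -1.6]
eef_pos: [0.6468, 0.1609, 0.1237]
force: [1.3, -1.5, -2.2]
```

```bash
for i in 1 2 3; do python3 -m pendant '[{"dp":[0,0,0.002],"twist":0,"claw":0},{"dp":[0,0,0.0015],"twist":0,"claw":0},{"dp":[0,0,0],"twist":0,"claw":0}]' | grep -E 'eef|force: \['; done
```

```text
eef_pos: [0.6468, 0.1609, 0.1203]
force: [1.9, -1.2, -2.4]
eef_pos: [0.6468, 0.161, 0.1168]
force: [1.1, -2.7, -1.7]
eef_pos: [0.6467, 0.161, 0.1133]
force: [1.6, -2.9, -1.8]
```

```bash
python3 -m pendant '[{"dp":[0,0,0.0015],"twist":0,"claw":0},{"dp":[0,0,0],"twist":0,"claw":0},{"dp":[0,0,0],"twist":0,"claw":0}]' | grep -E 'eef|force: \['
python3 - <<'E'
from look import *
print('bar',np.nanmean([w for w in W[(z>.066)&(z<.085)&(abs(W[...,0]-.652)<.02)&(abs(W[...,1]+.05)<.14)][:,2]]))
a=f['img'][120:290,140:390].copy(); s=grab('scene'); b=s['img'][140:310,180:430]
cv2.imwrite('pics/chk1.png',cv2.resize(np.hstack([a[:, :],b]),None,fx=1.6,fy=1.6,interpolation=cv2.INTER_CUBIC))
E
```

```text
eef_pos: [0.6467, 0.161, 0.1119]
force: [2.0, -1.9, -1.7]
c0 340 [ 0.634  0.691 -0.217 -0.119]
c1 343 [ 0.631  0.688 -0.105 -0.008]
bar 0.07388578724741758
```

View pics/chk1.png

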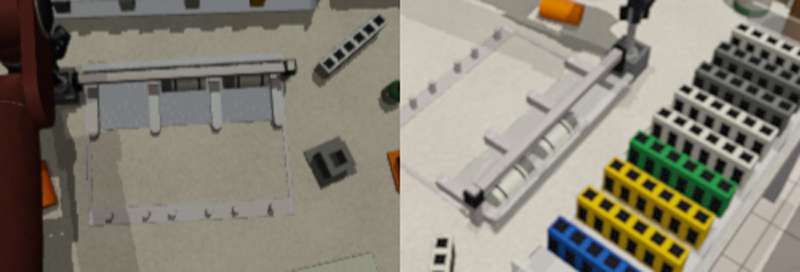

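The canisters are still home, showing the same extents as before, and the key is seated in the block. Now turning.

```bash
python3 -m pendant '[{"dp":[0,0,0],"twist":7.1,"claw":0},{"dp":[0,0,0],"twist":7.1,"claw":0},{"dp":[0,0,0],"twist":7.1,"claw":0},{"dp":[0,0,0],"twist":7.1,"claw":0},{"dp":[0,0,0],"twist":7.1,"claw":0},{"dp":[0,0,0],"twist":7.1,"claw":0},{"dp":[0,0,0],"twist":7.1,"claw":0},{"dp":[0,0,0],"twist":7.1,"claw":0},{"dp":[0,0,0],"twist":7.1,"claw":0},{"dp":[0,0,0],"twist":7.1,"claw":0},{"dp":[0,0,0],"twist":0,"claw":0},{"dp":[0,0,0],"twist":0,"claw":0}]' 80
python3 - <<'E'
from look import *
print('bar',W[(z>.06)&(z<.085)&(abs(W[...,0]-.652)<.02)&(abs(W[...,1]+.05)<.14)][:,2].mean())
s=ctrl.get_state();p,M=T();print(np.degrees(s['joint_pos'][5]),np.degrees(np.arctan2(M[1,0],M[0,0])),np.round(s['moment'],2))
E
```

```text
clock: 22.7
eef_pos: [0.647, 0.1612, 0.112]
tcp_rot: [0.697, 3.062, 0.001]
force: [3.9, -1.1, -2.8]
opening: 0.0128
grip_force: 81.2
c0 345 [ 0.634  0.691 -0.217 -0.119]
c1 347 [ 0.632  0.688 -0.106 -0.008]
bar 0.0720248580136464
-56.73925544050402 154.33394250767836 [-0.52 -0.95 -0.07]
```

```bash
python3 -m pendant '[{"dp":[0,0,0],"twist":7.1,"claw":0},{"dp":[0,0,0],"twist":7.1,"claw":0},{"dp":[0,0,0],"twist":7.1,"claw":0},{"dp":[0,0,0],"twist":7.1,"claw":0},{"dp":[0,0,0],"twist":7.1,"claw":0},{"dp":[0,0,0],"twist":7.1,"claw":0},{"dp":[0,0,0],"twist":7.1,"claw":0},{"dp":[0,0,0],"twist":7.1,"claw":0},{"dp":[0,0,0],"twist":7.1,"claw":0},{"dp":[0,0,0],"twist":7.1,"claw":0},{"dp":[0,0,0],"twist":7.1,"claw":0},{"dp":[0,0,0],"twist":7.1,"claw":0},{"dp":[0,0,0],"twist":7.1,"claw":0},{"dp":[0,0,0],"twist":7.1,"claw":0},{"dp":[0,0,0],"twist":7.1,"claw":0},{"dp":[0,0,0],"twist":7.1,"claw":0},{"dp":[0,0,0],"twist":0,"claw":0},{"dp":[0,0,0],"twist":0,"claw":0}]'
python3 - <<'E'
from look import *
print('bar',W[(z>.055)&(z<.085)&(abs(W[...,0]-.652)<.015)&(abs(W[...,1]+.05)<.14)][:,2].mean())
s=ctrl.get_state();p,M=T();print(np.degrees(s['joint_pos'][5]),np.degrees(np.arctan2(M[1,0],M[0,0])),np.round(s['moment'],2))
E
```

```text
clock: 24.25
eef_pos: [0.6477, 0.161, 0.1121]
tcp_rot: [2.944, 1.092, 0.004]
force: [5.9, -2.1, -3.7]
opening: 0.013
grip_force: 81.1
c0 347 [ 0.634  0.691 -0.216 -0.119]
c1 349 [ 0.631  0.688 -0.106 -0.008]
bar 0.06876176544309967
56.88369019674861 40.70933805884427 [-0.65 -1.42 -0.01]
```

```bash
python3 -m pendant '[{"dp":[0,0,0],"twist":7.1,"claw":0},{"dp":[0,0,0],"twist":7.1,"claw":0},{"dp":[0,0,0],"twist":7.1,"claw":0},{"dp":[0,0,0],"twist":7.1,"claw":0},{"dp":[0,0,0],"twist":7.1,"claw":0},{"dp":[0,0,0],"twist":7.1,"claw":0},{"dp":[0,0,0],"twist":7.1,"claw":0},{"dp":[0,0,0],"twist":7.1,"claw":0},{"dp":[0,0,0],"twist":7.1,"claw":0},{"dp":[0,0,0],"twist":7.1,"claw":0},{"dp":[0,0,0],"twist":7.1,"claw":0},{"dp":[0,0,0],"twist":7.1,"claw":0},{"dp":[0,0,0],"twist":7.1,"claw":0},{"dp":[0,0,0],"twist":7.1,"claw":0},{"dp":[0,0,0],"twist":7.1,"claw":0},{"dp":[0,0,0],"twist":7.1,"claw":0},{"dp":[0,0,0],"twist":0,"claw":0},{"dp":[0,0,0],"twist":0,"claw":0}]'
python3 - <<'E'
from look import *
print('bar',W[(z>.055)&(z<.085)&(abs(W[...,0]-.652)<.015)&(abs(W[...,1]+.05)<.14)][:,2].mean())
s=ctrl.get_state();p,M=T();print(np.degrees(s['joint_pos'][5]),np.degrees(np.arctan2(M[1,0],M[0,0])),np.round(s['moment'],2))
E
```

```text
clock: 25.8
eef_pos: [0.6474, 0.1605, 0.1121]
tcp_rot: [-2.527, 1.866, -0.003]
force: [5.7, -4.1, -3.2]
opening: 0.0128
grip_force: 81.2
c0 515 [ 0.614  0.691 -0.217 -0.119]
c1 353 [ 0.631  0.688 -0.105 -0.008]
bar 0.06623327772496021
170.48556153834025 -72.89145806091916 [-0.91 -1.18 -0.01]
```

The count for canister 0 has changed, with its near edge now at x=0.614, so it has probably been knocked. I'll look.

Run:
```python
from h import *
a=grab('top')['img'][120:290,140:390]; b=grab('scene')['img'][140:310,180:430]
cv2.imwrite('pics/chk2.png',cv2.resize(np.hstack([a,b]),None,fx=1.6,fy=1.6,interpolation=cv2.INTER_CUBIC))
```

```text
(no output)
```

View pics/chk2.png

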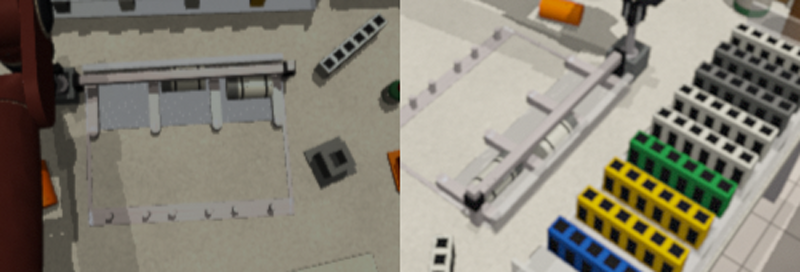

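Canister 0 was rolled about 2 cm forward; its top is at (248,87) in the left half. I'll release the key in the socket, push the canister back, then resume.

```bash
python3 -m pendant '[{"dp":[0,0,0],"twist":0,"claw":0.085},{"dp":[0,0,0],"twist":0,"claw":0.085},{"dp":[0,0,0],"twist":0,"claw":0.085},{"dp":[0,0,0],"twist":0,"claw":0.085},{"dp":[0,0,0],"twist":0,"claw":0.085},{"dp":[0,0,-0.01],"twist":0,"claw":0.085},{"dp":[0,0,-0.025],"twist":0,"claw":0.085},{"dp":[0,0,-0.035],"twist":0,"claw":0.085},{"dp":[0,0,-0.035],"twist":-7,"claw":0.05},{"dp":[0,0,0],"twist":-7.1,"claw":0.05},{"dp":[0,0,0],"twist":-7.1,"claw":0.05},{"dp":[0,0,0],"twist":-7.1,"claw":0.05},{"dp":[0,0,0],"twist":-7.1,"claw":0.05},{"dp":[0,0,0],"twist":-7.1,"claw":0.05},{"dp":[0,0,0],"twist":-7.1,"claw":0.05},{"dp":[0,0,0],"twist":-7.1,"claw":0.05},{"dp":[0,0,0],"twist":-7.1,"claw":0.05},{"dp":[0,0,0],"twist":-7.1,"claw":0.05},{"dp":[0,0,0],"twist":-3.5,"claw":0.05}]'
python3 -m pendant '[{"dp":[-0.0096,0.033,0],"twist":0,"claw":0.05},{"dp":[-0.0096,0.033,0],"twist":0,"claw":0.05},{"dp":[-0.0096,0.033,0],"twist":0,"claw":0.05},{"dp":[-0.0096,0.033,0],"twist":0,"claw":0.05},{"dp":[-0.0096,0.033,0],"twist":0,"claw":0.05},{"dp":[-0.0096,0.033,0],"twist":0,"claw":0.05},{"dp":[-0.0096,0.033,0],"twist":0,"claw":0.05},{"dp":[-0.0096,0.033,0],"twist":0,"claw":0.05},{"dp":[-0.0096,0.033,0],"twist":0,"claw":0.05},{"dp":[-0.0096,0.033,0],"twist":0,"claw":0.05},{"dp":[0,0,0],"twist":0,"claw":0.05},{"dp":[0,0,0],"twist":0,"claw":0.05}]'
python3 - <<'E'
from h import *
import pickle
f=grab('wrist'); save(f,'w6.png',1.2); W=xyz(f); z=W[...,2]
q=W[(z>.025)&(z<.05)&(W[...,0]>.5)&(W[...,0]<.645)&(abs(W[...,1]+.17)<.045)]; q=q[(q[:,2]>.03)]
print(len(q),q.min(0).round(3),q.max(0).round(3)); p,M=T();print(np.degrees(np.arctan2(M[1,0],M[0,0])),tool([.56,-.1715,.012]).round(4))
a=grab('top'); W=xyz(a);z=W[...,2]
q=W[(z>.11)&(z<.16)&(abs(W[...,0]-.645)<.05)&(abs(W[...,1]-.16)<.05)]; print('handle',len(q),cv2.minAreaRect((q[:,:2]*1000).astype(np.float32)),q[:,2].mean())
E
```

```text
clock: 27.53
eef_pos: [0.6467, 0.1613, 0.2181]
tcp_rot: [-3.141, -0.046, -0.001]
force: [-0.5, -0.4, 0.1]
opening: 0.0502
grip_force: 0.0
clock: 28.53
eef_pos: [0.5583, -0.1725, 0.218]
tcp_rot: [-3.141, -0.033, -0.001]
force: [-0.3, 0.6, 0.4]
opening: 0.05
grip_force: 0.0
1736 [ 0.617 -0.214  0.03 ] [ 0.645 -0.135  0.046]
1.3135320910998805 [0.0012 0.0004 0.2058]
handle 153 ((644.7742919921875, 160.4746551513672), (15.929244995117188, 50.27613830566406), 17.1324462890625) 0.13533765898015995
```

View pics/w6.png

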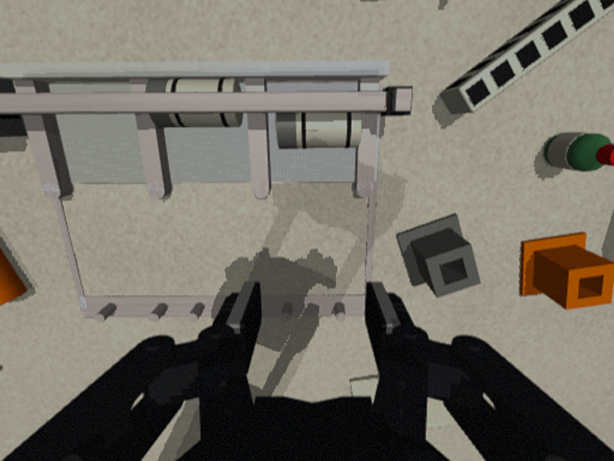

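Canister 0 is at (320,128), out from under the bar but still in its lane, and the key stands in the socket. Pushing back.

```bash
python3 -m pendant '[{"dp":[0,0,0.0343],"twist":0,"claw":0.05},{"dp":[0,0,0.0343],"twist":0,"claw":0.05},{"dp":[0,0,0.0343],"twist":0,"claw":0.05},{"dp":[0,0,0.0343],"twist":0,"claw":0.05},{"dp":[0,0,0.0343],"twist":0,"claw":0.05},{"dp":[0,0,0.0343],"twist":0,"claw":0.05},{"dp":[0,0,0],"twist":0,"claw":0.05},{"dp":[0.015,0,0],"twist":0,"claw":0.05},{"dp":[0.015,0,0],"twist":0,"claw":0.05},{"dp":[0.005,0,0],"twist":0,"claw":0.05},{"dp":[0.005,0,0],"twist":0,"claw":0.05},{"dp":[0.005,0,0],"twist":0,"claw":0.05},{"dp":[0.005,0,0],"twist":0,"claw":0.05},{"dp":[0.004,0,0],"twist":0,"claw":0.05},{"dp":[0.004,0,0],"twist":0,"claw":0.05},{"dp":[0.003,0,0],"twist":0,"claw":0.05},{"dp":[0.003,0,0],"twist":0,"claw":0.05},{"dp":[0,0,0],"twist":0,"claw":0.05}]' | grep -E 'eef|force: \['
for i in 1 2; do python3 -m pendant '[{"dp":[0.0015,0,0],"twist":0,"claw":0.05},{"dp":[0.0005,0,0],"twist":0,"claw":0.05},{"dp":[0,0,0],"twist":0,"claw":0.05}]' | grep -E 'eef|force: \['; done
```

```text
eef_pos: [0.623, -0.1696, 0.0113]
force: [0.4, -0.3, 0.5]
eef_pos: [0.6244, -0.1695, 0.0112]
force: [-0.9, 0.2, 0.4]
eef_pos: [0.6259, -0.1694, 0.0111]
force: [-3.3, -0.3, 1.9]
```

```bash
python3 -m pendant '[{"dp":[-0.003,0,0],"twist":0,"claw":0.05},{"dp":[-0.006,0,0],"twist":0,"claw":0.05},{"dp":[-0.012,0,0],"twist":0,"claw":0.05},{"dp":[-0.02,0,0],"twist":0,"claw":0.05},{"dp":[-0.025,0,0],"twist":0,"claw":0.05},{"dp":[0,0,-0.0345],"twist":0,"claw":0.05},{"dp":[0,0,-0.0345],"twist":0,"claw":0.05},{"dp":[0,0,-0.0345],"twist":0,"claw":0.05},{"dp":[0,0,-0.0345],"twist":0,"claw":0.085},{"dp":[0,0,-0.0345],"twist":0,"claw":0.085},{"dp":[0,0,-0.0345],"twist":0,"claw":0.085},{"dp":[0,0,0],"twist":0,"claw":0.085},{"dp":[0,0,0],"twist":0,"claw":0.085}]' | grep -E 'eef|force: \['
python3 - <<'E'
from look import *
print(tool([.6467,.161,.218]).round(4))
E
```

```text
eef_pos: [0.5621, -0.1717, 0.222]
force: [-0.2, 0.3, -0.3]
c0 60 [ 0.64   0.691 -0.188 -0.119]
c1 348 [ 0.631  0.688 -0.106 -0.008]
[ 0.0938 -0.33    0.0011]
```

```bash
python3 -m pendant '[{"dp":[0.0094,-0.033,0],"twist":0,"claw":0.085},{"dp":[0.0094,-0.033,0],"twist":0,"claw":0.085},{"dp":[0.0094,-0.033,0],"twist":0,"claw":0.085},{"dp":[0.0094,-0.033,0],"twist":0,"claw":0.085},{"dp":[0.0094,-0.033,0],"twist":0,"claw":0.085},{"dp":[0.0094,-0.033,0],"twist":0,"claw":0.085},{"dp":[0.0094,-0.033,0],"twist":0,"claw":0.085},{"dp":[0.0094,-0.033,0],"twist":0,"claw":0.085},{"dp":[0.0094,-0.033,0],"twist":0,"claw":0.085},{"dp":[0.0094,-0.033,0],"twist":0,"claw":0.085}]' | grep -E 'eef|force: \['
python3 -m pendant '[{"dp":[0,0,0],"twist":-7.03,"claw":0.085},{"dp":[0,0,0],"twist":-7.03,"claw":0.085},{"dp":[0,0,0],"twist":-7.03,"claw":0.085},{"dp":[0,0,0],"twist":-7.03,"claw":0.085},{"dp":[0,0,0],"twist":-7.03,"claw":0.085},{"dp":[0,0,0],"twist":-7.03,"claw":0.085},{"dp":[0,0,0],"twist":-7.03,"claw":0.085},{"dp":[0,0,0],"twist":-7.03,"claw":0.085},{"dp":[0,0,0],"twist":-7.03,"claw":0.085},{"dp":[0,0,0],"twist":-7.03,"claw":0.085},{"dp":[0,0,0],"twist":-7.03,"claw":0.085},{"dp":[0,0,0],"twist":-7.03,"claw":0.085},{"dp":[0,0,0],"twist":-7.03,"claw":0.085},{"dp":[0,0,0],"twist":-7.03,"claw":0.085},{"dp":[0,0,0],"twist":-7.03,"claw":0.085},{"dp":[0,0,0],"twist":0,"claw":0.085},{"dp":[0,0,0],"twist":0,"claw":0.085}]' | grep -E 'eef|force: \['
python3 - <<'E'
from look import *
p,M=T();print(np.degrees(np.arctan2(M[1,0],M[0,0])),tool([.6467,.161,.112]).round(4))
f=grab('wrist'); W=xyz(f); z=W[...,2]
q=W[(z>.125)&(z<.15)&(abs(W[...,0]-.645)<.05)&(abs(W[...,1]-.16)<.05)]; print('handle',len(q),cv2.minAreaRect((q[:,:2]*1000).astype(np.float32)) if len(q)>5 else'')
E
```

```text
eef_pos: [0.6455, 0.1627, 0.215]
force: [0.3, -0.7, -0.1]
eef_pos: [0.6456, 0.161, 0.2158]
force: [-0.1, -0.7, 0.8]
c0 348 [ 0.634  0.691 -0.217 -0.117]
c1 344 [ 0.632  0.689 -0.106 -0.008]
106.66204938917231 [-0.0003  0.0011  0.1043]
handle 921 ((647.0387573242188, 163.07504272460938), (13.811046600341797, 49.522464752197266), 16.65638542175293)
```

Canister 0 is home again and the handle is aligned with the fingers. Lower, grip and turn.

```bash
python3 -m pendant '[{"dp":[0,0.001,0.026],"twist":0,"claw":0.085},{"dp":[0,0,0.026],"twist":0,"claw":0.085},{"dp":[0,0,0.026],"twist":0,"claw":0.085},{"dp":[0,0,0.026],"twist":0,"claw":0.085},{"dp":[0,0,0],"twist":0,"claw":0.085},{"dp":[0,0,0],"twist":0,"claw":0.03},{"dp":[0,0,0],"twist":0,"claw":0},{"dp":[0,0,0],"twist":0,"claw":0},{"dp":[0,0,0],"twist":0,"claw":0},{"dp":[0,0,0],"twist":0,"claw":0},{"dp":[0,0,0],"twist":0,"claw":0},{"dp":[0,0,0],"twist":0,"claw":0}]' 80
python3 -m pendant '[{"dp":[0,0,0],"twist":7.1,"claw":0},{"dp":[0,0,0],"twist":7.1,"claw":0},{"dp":[0,0,0],"twist":7.1,"claw":0},{"dp":[0,0,0],"twist":7.1,"claw":0},{"dp":[0,0,0],"twist":7.1,"claw":0},{"dp":[0,0,0],"twist":7.1,"claw":0},{"dp":[0,0,0],"twist":7.1,"claw":0},{"dp":[0,0,0],"twist":7.1,"claw":0},{"dp":[0,0,0],"twist":7.1,"claw":0},{"dp":[0,0,0],"twist":7.1,"claw":0},{"dp":[0,0,0],"twist":7.1,"claw":0},{"dp":[0,0,0],"twist":7.1,"claw":0},{"dp":[0,0,0],"twist":7.1,"claw":0},{"dp":[0,0,0],"twist":7.1,"claw":0},{"dp":[0,0,0],"twist":7.1,"claw":0},{"dp":[0,0,0],"twist":0,"claw":0},{"dp":[0,0,0],"twist":0,"claw":0}]'
python3 look.py
```

```text
clock: 35.12
eef_pos: [0.6481, 0.1614, 0.1157]
tcp_rot: [1.872, 2.522, 0.001]
force: [-2.0, -0.8, 4.0]
opening: 0.0124
grip_force: 80.8
clock: 36.53
eef_pos: [0.6487, 0.1607, 0.1157]
tcp_rot: [3.14, 0.013, 0.005]
force: [1.1, -3.3, 5.1]
opening: 0.0125
grip_force: 80.9
c0 358 [ 0.635  0.692 -0.217 -0.117]
c1 351 [ 0.631  0.688 -0.105 -0.008]
```

```bash
python3 -m pendant '[{"dp":[0,0,0],"twist":7.1,"claw":0},{"dp":[0,0,0],"twist":7.1,"claw":0},{"dp":[0,0,0],"twist":7.1,"claw":0},{"dp":[0,0,0],"twist":7.1,"claw":0},{"dp":[0,0,0],"twist":7.1,"claw":0},{"dp":[0,0,0],"twist":7.1,"claw":0},{"dp":[0,0,0],"twist":7.1,"claw":0},{"dp":[0,0,0],"twist":7.1,"claw":0},{"dp":[0,0,0],"twist":7.1,"claw":0},{"dp":[0,0,0],"twist":7.1,"claw":0},{"dp":[0,0,0],"twist":0,"claw":0},{"dp":[0,0,0],"twist":0,"claw":0}]'
python3 - <<'E'
from look import *
print('bar',W[(z>.055)&(z<.085)&(abs(W[...,0]-.652)<.012)&(abs(W[...,1]+.05)<.14)][:,2].mean())
s=ctrl.get_state();p,M=T();print(np.degrees(s['joint_pos'][5]),np.degrees(np.arctan2(M[1,0],M[0,0])),np.round(s['moment'],2))
E
```

```text
clock: 37.58
eef_pos: [0.6483, 0.1603, 0.1157]
tcp_rot: [2.564, -1.813, 0.004]
force: [-0.7, -3.7, 6.1]
opening: 0.0123
grip_force: 81.1
c0 370 [ 0.634  0.691 -0.217 -0.117]
c1 365 [ 0.631  0.688 -0.106 -0.008]
bar 0.06196573006041038
168.12430381005643 -70.51494342678923 [-1.11  0.27 -0.05]
```

```bash
python3 -m pendant '[{"dp":[0,0,0],"twist":0,"claw":0.085},{"dp":[0,0,0],"twist":0,"claw":0.085},{"dp":[0,0,0],"twist":0,"claw":0.085},{"dp":[0,0,0],"twist":0,"claw":0.085},{"dp":[0,0,0],"twist":0,"claw":0.085},{"dp":[0,0,0],"twist":-6.9,"claw":0.085},{"dp":[0,0,0],"twist":-6.9,"claw":0.085},{"dp":[0,0,0],"twist":-6.9,"claw":0.085},{"dp":[0,0,0],"twist":-6.9,"claw":0.085},{"dp":[0,0,0],"twist":-6.9,"claw":0.085},{"dp":[0,0,0],"twist":-6.9,"claw":0.085},{"dp":[0,0,0],"twist":-6.9,"claw":0.085},{"dp":[0,0,0],"twist":-6.9,"claw":0.085},{"dp":[0,0,0],"twist":-6.9,"claw":0.085},{"dp":[0,0,0],"twist":-6.9,"claw":0.085},{"dp":[0,0,0],"twist":-6.9,"claw":0.085},{"dp":[0,0,0],"twist":-6.9,"claw":0.085},{"dp":[0,0,0],"twist":-6.9,"claw":0.085}]' | grep -E 'eef|open|force: \['
python3 -m pendant '[{"dp":[0,0,0],"twist":-6.9,"claw":0.085},{"dp":[0,0,0],"twist":-6.9,"claw":0.085},{"dp":[0,0,0],"twist":-6.9,"claw":0.085},{"dp":[0,0,0],"twist":-6.9,"claw":0.085},{"dp":[0,0,0],"twist":-6.9,"claw":0.085},{"dp":[0,0,0],"twist":-6.9,"claw":0.085},{"dp":[0,0,0],"twist":-6.9,"claw":0.085},{"dp":[0,0,0],"twist":-6.9,"claw":0.085},{"dp":[0,0,0],"twist":-6.9,"claw":0.085},{"dp":[0,0,0],"twist":-6.9,"claw":0.085},{"dp":[0,0,0],"twist":-6.9,"claw":0.085},{"dp":[0,0,0],"twist":-6.9,"claw":0.085},{"dp":[0,0,0],"twist":-6.9,"claw":0.085},{"dp":[0,0,0],"twist":0,"claw":0.085}]' | grep -E 'eef|open|force: \['
python3 - <<'E'
from look import *
p,M=T();print(np.degrees(np.arctan2(M[1,0],M[0,0])))
f=grab('wrist'); W=xyz(f); z=W[...,2]
q=W[(z>.125)&(z<.15)&(abs(W[...,0]-.645)<.04)&(abs(W[...,1]-.16)<.04)]; print('handle',len(q),cv2.minAreaRect((q[:,:2]*1000).astype(np.float32)) if len(q)>5 else'',q.max(0),np.median(q,axis=0))
E
```

```text
eef_pos: [0.6474, 0.1616, 0.1139]
force: [-0.5, -0.3, -0.6]
opening: 0.085
eef_pos: [0.6474, 0.1616, 0.114]
force: [0.0, -0.1, 0.0]
opening: 0.085
c0 371 [ 0.634  0.691 -0.217 -0.117]
c1 361 [ 0.632  0.688 -0.106 -0.008]
108.6103325681033
handle 3249 ((645.197265625, 162.22799682617188), (80.77459716796875, 49.50468444824219), 1.4671366214752197) [0.68498617 0.18800083 0.14998629] [0.64483444 0.16453685 0.13963686]
```

```bash
python3 -m pendant '[{"dp":[0,0,0.004],"twist":0,"claw":0.085},{"dp":[0,0,0],"twist":0,"claw":0.03},{"dp":[0,0,0],"twist":0,"claw":0},{"dp":[0,0,0],"twist":0,"claw":0},{"dp":[0,0,0],"twist":0,"claw":0},{"dp":[0,0,0],"twist":0,"claw":0},{"dp":[0,0,0],"twist":0,"claw":0},{"dp":[0,0,0],"twist":0,"claw":0},{"dp":[0,0,0],"twist":7,"claw":0},{"dp":[0,0,0],"twist":7,"claw":0},{"dp":[0,0,0],"twist":7,"claw":0},{"dp":[0,0,0],"twist":7,"claw":0},{"dp":[0,0,0],"twist":7,"claw":0},{"dp":[0,0,0],"twist":7,"claw":0},{"dp":[0,0,0],"twist":7,"claw":0},{"dp":[0,0,0],"twist":0,"claw":0}]' 90
for i in 1 2 3 4 5; do python3 -m pendant '[{"dp":[0,0,0],"twist":3,"claw":0},{"dp":[0,0,0],"twist":0,"claw":0},{"dp":[0,0,0],"twist":0,"claw":0}]' | grep -E 'force: \['; python3 -c "
from h import *
s=ctrl.get_state();p,M=T();print(np.degrees(np.arctan2(M[1,0],M[0,0])).round(2),np.round(s['moment'],2),np.round(s['effort'][5],3))"; done
```

```text
clock: 41.73
eef_pos: [0.6483, 0.1614, 0.1106]
tcp_rot: [2.725, 1.561, 0.003]
force: [2.4, -0.4, -0.3]
opening: 0.0126
grip_force: 88.1
force: [2.7, -0.1, -0.2]
56.9 [-0.1  -0.67  0.09] 0.095
force: [3.8, -1.5, -1.6]
53.88 [-0.14 -0.84  0.08] 0.099
force: [4.1, -0.7, 0.2]
50.86 [-0.21 -1.    0.06] 0.099
force: [4.2, -0.4, -0.1]
47.86 [-0.25 -1.13  0.09] 0.107
force: [5.2, -1.6, -0.9]
44.88 [-0.3  -1.15  0.06] 0.107
```

```bash
for i in 1 2 3 4 5 6; do python3 -m pendant '[{"dp":[0,0,0],"twist":2.5,"claw":0},{"dp":[0,0,0],"twist":0,"claw":0},{"dp":[0,0,0],"twist":0,"claw":0}]' | grep -E 'xx'; python3 -c "
from h import *
s=ctrl.get_state();p,M=T();print(np.degrees(np.arctan2(M[1,0],M[0,0])).round(2),np.round(s['moment'],2),np.round(s['effort'][5],3))"; done
python3 - <<'E'
from look import *
print('bar',W[(z>.053)&(z<.085)&(abs(W[...,0]-.652)<.012)&(abs(W[...,1]+.05)<.14)][:,2].mean())
E
```

```text
42.38 [-0.29 -1.16  0.12] 0.121
39.89 [-0.29 -1.18  0.07] 0.13
37.38 [-0.28 -1.24  0.1 ] 0.14
34.88 [-0.36 -1.2   0.07] 0.134
32.38 [-0.33 -1.24  0.07] 0.132
29.88 [-0.39 -1.25  0.1 ] 0.118
c0 370 [ 0.634  0.691 -0.217 -0.119]
c1 366 [ 0.632  0.688 -0.106 -0.008]
bar 0.06027247943251806
```

```bash
for i in 1 2 3 4 5 6; do python3 -m pendant '[{"dp":[0,0,0],"twist":3,"claw":0},{"dp":[0,0,0],"twist":0,"claw":0},{"dp":[0,0,0],"twist":0,"claw":0}]' | grep -E 'xx'; python3 -c "
from h import *
s=ctrl.get_state();p,M=T();print(np.degrees(np.arctan2(M[1,0],M[0,0])).round(2),np.round(s['moment'],2),np.round(s['effort'][5],3))"; done
python3 - <<'E'
from look import *
print('bar',W[(z>.053)&(z<.085)&(abs(W[...,0]-.652)<.012)&(abs(W[...,1]+.05)<.14)][:,2].mean())
E
```

```text
26.87 [-0.37 -1.22  0.01] 0.055
23.86 [-0.4  -1.24 -0.01] 0.039
20.86 [-0.47 -1.3   0.01] 0.027
17.86 [-0.44 -1.25  0.01] 0.021
14.86 [-0.43 -1.25  0.01] 0.031
11.86 [-0.5  -1.17 -0.02] 0.033
c0 376 [ 0.634  0.691 -0.217 -0.117]
c1 375 [ 0.631  0.688 -0.106 -0.008]
bar 0.06027645766828182
```

Run:
```python
from h import *
s=ctrl.get_state(); print(s['opening'],s['grip_force'],np.round(s['eef_pos'],4))
f=grab('wrist'); cv2.imwrite('pics/w8.png',cv2.resize(f['img'][60:384,100:412],None,fx=1.8,fy=1.8,interpolation=cv2.INTER_CUBIC))
```

```text
0.012657266004220902 88.16572744399309 [0.648  0.1609 0.1104]
```

View pics/w8.png

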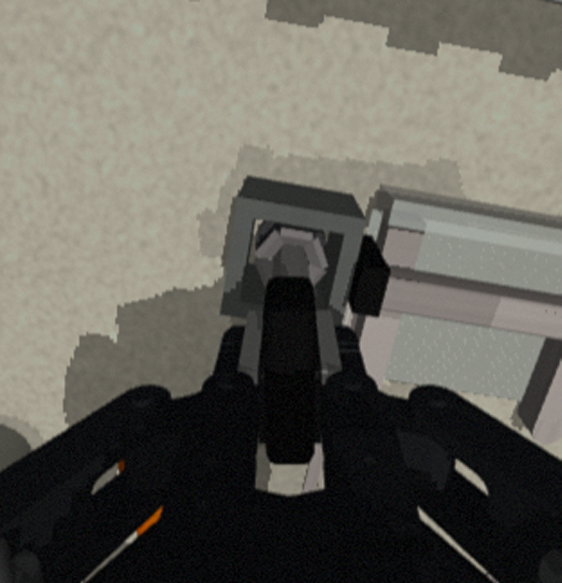

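The picture shows the handle still square in the pads, so the grip hasn't slipped. The torque drop looks like the hex camming over past the stop. At the end stop, the driving contact should recur near yaw -11°, so I'll test where torque returns.

```bash
for i in 1 2 3 4 5 6 7 8 9 10; do python3 -m pendant '[{"dp":[0,0,0],"twist":2.5,"claw":0},{"dp":[0,0,0],"twist":0,"claw":0},{"dp":[0,0,0],"twist":0,"claw":0}]' | grep -E 'xx'; python3 -c "
from h import *
s=ctrl.get_state();p,M=T();print(np.degrees(np.arctan2(M[1,0],M[0,0])).round(2),np.round(s['force'],1),np.round(s['moment'],2),np.round(s['effort'][5],3))"; done
python3 - <<'E'
from look import *
print('bar',W[(z>.053)&(z<.085)&(abs(W[...,0]-.652)<.012)&(abs(W[...,1]+.05)<.14)][:,2].mean())
E
```

```text
9.36 [ 4.7 -1.8 -1. ] [-0.52 -1.18  0.02] 0.03
6.86 [ 5.2 -3.1 -0.6] [-0.53 -1.13 -0.05] 0.03
4.36 [ 4.6 -1.7 -0.4] [-0.59 -1.06 -0.01] 0.03
1.86 [ 4.6 -2.1  0.5] [-0.58 -1.1   0.05] 0.036
-0.63 [ 4.7 -1.9  0.1] [-0.62 -1.15  0.02] 0.055
-3.13 [ 4.1 -2.3 -1.6] [-0.64 -1.14  0.04] 0.058
-5.63 [ 5.3 -1.9 -1.1] [-0.66 -1.24  0.04] 0.057
-8.14 [ 5.9 -2.2 -2. ] [-0.63 -1.22  0.03] 0.056
-10.64 [ 5.7 -2.1 -0.5] [-0.59 -1.32 -0.01] 0.054
-13.14 [ 5.1 -2.8 -1.8] [-0.59 -1.31  0.03] 0.055
c0 370 [ 0.634  0.691 -0.217 -0.117]
c1 365 [ 0.631  0.688 -0.106 -0.008]
bar 0.06027120334250048
```

```bash
python3 -m pendant '[{"dp":[0,0,0],"twist":0,"claw":0.085},{"dp":[0,0,0],"twist":0,"claw":0.085},{"dp":[0,0,0],"twist":0,"claw":0.085},{"dp":[0,0,0],"twist":0,"claw":0.085},{"dp":[0,0,0],"twist":0,"claw":0.085},{"dp":[0,0,-0.01],"twist":0,"claw":0.085},{"dp":[0,0,-0.025],"twist":0,"claw":0.085},{"dp":[0,0,-0.035],"twist":0,"claw":0.085},{"dp":[-0.02,0,-0.035],"twist":0,"claw":0.085},{"dp":[-0.03,0,0],"twist":0,"claw":0.085},{"dp":[0,0,0],"twist":0,"claw":0.085},{"dp":[0,0,0],"twist":0,"claw":0.085}]'
python3 - <<'E'
from h import *
import pickle
f=grab('wrist'); pickle.dump(f,open('w9.pkl','wb'))
W=xyz(f); z=W[...,2]
q=W[(z>.128)&(z<.15)&(abs(W[...,0]-.645)<.05)&(abs(W[...,1]-.16)<.05)]; print('handle',len(q),cv2.minAreaRect((q[:,:2]*1000).astype(np.float32)) if len(q)>5 else '',np.median(q[:,2]))
c=f['Rw'].T@(np.array([.647,.161,.05])-f['o']); u=c[:2]/c[2]*[f['fx'],f['fy']]+[f['cx'],f['cy']]; print(u)
u=u.astype(int); a=f['img'][max(0,u[1]-70):u[1]+40,u[0]-70:u[0]+70]
cv2.imwrite('pics/w9.png',cv2.resize(a,None,fx=5,fy=5,interpolation=cv2.INTER_CUBIC))
E
```

```text
clock: 49.68
eef_pos: [0.5985, 0.1734, 0.2171]
tcp_rot: [-3.12, 0.361, -0.004]
force: [0.3, -0.8, -0.1]
opening: 0.085
grip_force: 0.0
handle 1043 ((647.833251953125, 161.75628662109375), (13.952691078186035, 50.14655303955078), 80.92171478271484) 0.13717124103006795
[262.80198999 131.4256603 ]
```

View pics/w9.png

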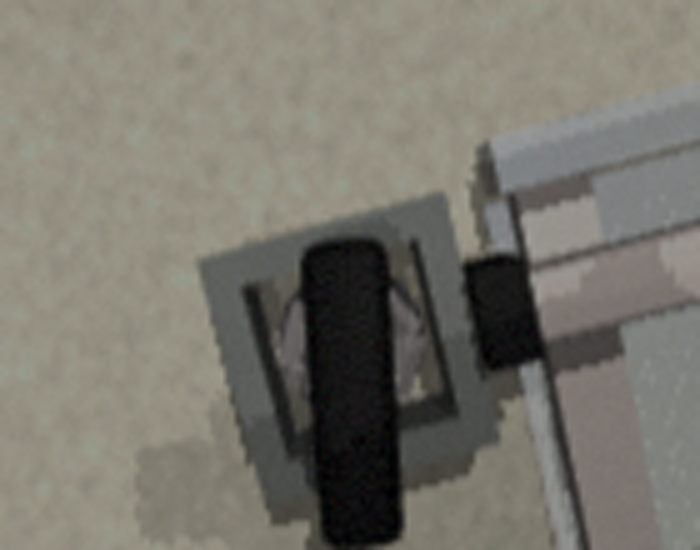

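The handle sprang back to yaw -9.1° and the key is fully down (top at 0.137). That angle is only possible in the hex with the screw within a few degrees of 540°, so the end stop has been reached. Regrasp and lift out.

```bash
python3 -m pendant '[{"dp":[0.025,0,0],"twist":-4,"claw":0.085},{"dp":[0.0245,0,0],"twist":0,"claw":0.085},{"dp":[0,0,0],"twist":0,"claw":0.085},{"dp":[0,0,0],"twist":0,"claw":0.085}]'
python3 - <<'E'
from h import *
p,M=T();print(np.degrees(np.arctan2(M[1,0],M[0,0])),tool([.6475,.1613,.109]).round(4))
E
```

```text
clock: 50.07
eef_pos: [0.6483, 0.1625, 0.214]
tcp_rot: [3.131, -0.256, -0.003]
force: [0.2, -0.3, 0.8]
opening: 0.0847
grip_force: 0.0
-9.351484801957607 [-0.0004  0.0012  0.105 ]
```

```bash
python3 -m pendant '[{"dp":[0,0.001,0.03],"twist":0,"claw":0.085},{"dp":[0,0,0.03],"twist":0,"claw":0.085},{"dp":[0,0,0.025],"twist":0,"claw":0.085},{"dp":[0,0,0.02],"twist":0,"claw":0.085},{"dp":[0,0,0],"twist":0,"claw":0.085},{"dp":[0,0,0],"twist":0,"claw":0.03},{"dp":[0,0,0],"twist":0,"claw":0},{"dp":[0,0,0],"twist":0,"claw":0},{"dp":[0,0,0],"twist":0,"claw":0},{"dp":[0,0,0],"twist":0,"claw":0},{"dp":[0,0,0],"twist":0,"claw":0},{"dp":[0,0,0],"twist":0,"claw":0}]' 60
python3 -m pendant '[{"dp":[0,0,0],"twist":-4,"claw":0},{"dp":[0,0,0],"twist":-3,"claw":0},{"dp":[0,0,-0.004],"twist":0,"claw":0},{"dp":[0,0,-0.008],"twist":0,"claw":0},{"dp":[0,0,-0.012],"twist":0,"claw":0},{"dp":[0,0,0],"twist":0,"claw":0}]'
```

```text
clock: 51.07
eef_pos: [0.648, 0.1618, 0.1117]
tcp_rot: [3.131, -0.254, 0.003]
force: [-1.6, -1.4, 3.4]
opening: 0.0135
grip_force: 59.8
clock: 51.57
eef_pos: [0.6486, 0.1627, 0.1377]
tcp_rot: [-3.14, 0.064, -0.006]
force: [0.7, 0.3, 0.2]
opening: 0.0131
grip_force: 59.1
```

```bash
python3 -m pendant '[{"dp":[0,0,-0.025],"twist":0,"claw":0},{"dp":[0,0,-0.03],"twist":0,"claw":0},{"dp":[0,0,-0.03],"twist":0,"claw":0},{"dp":[0,0,-0.02],"twist":0,"claw":0},{"dp":[-0.0092,0.0344,0],"twist":0,"claw":0},{"dp":[-0.0092,0.0344,0],"twist":0,"claw":0},{"dp":[-0.0092,0.0344,0],"twist":0,"claw":0},{"dp":[-0.0092,0.0344,0],"twist":0,"claw":0},{"dp":[-0.0092,0.0344,0],"twist":0,"claw":0},{"dp":[-0.0092,0.0344,0],"twist":0,"claw":0},{"dp":[-0.0092,0.0344,0],"twist":0,"claw":0},{"dp":[-0.0092,0.0344,0],"twist":0,"claw":0},{"dp":[-0.0092,0.0344,0],"twist":0,"claw":0},{"dp":[-0.0092,0.0344,0],"twist":0,"claw":0},{"dp":[-0.0092,0.0344,0],"twist":0,"claw":0},{"dp":[-0.0092,0.0344,0],"twist":0,"claw":0}]'
python3 -m pendant '[{"dp":[0,0,0],"twist":-6.1,"claw":0},{"dp":[0,0,0],"twist":-6.1,"claw":0},{"dp":[0,0,0],"twist":-6.1,"claw":0},{"dp":[0,0,0],"twist":-6.1,"claw":0},{"dp":[0,0,0],"twist":0,"claw":0},{"dp":[0,0,0],"twist":0,"claw":0}]'
python3 - <<'E'
from look import *
print('bar',W[(z>.053)&(z<.085)&(abs(W[...,0]-.652)<.012)&(abs(W[...,1]+.05)<.14)][:,2].mean())
p,M=T();print(np.degrees(np.arctan2(M[1,0],M[0,0])),tool([.501,-.313,.24]).round(4))
f=grab('wrist'); W=xyz(f);z=W[...,2]; save(f,'w10.png',1.2)
q=W[(z>.053)&(z<.066)&(abs(W[...,0]-.5)<.04)&(abs(W[...,1]+.313)<.04)]; print('holder',len(q),cv2.minAreaRect((q[:,:2]*1000).astype(np.float32)) if len(q)>5 else '')
E
```

```text
clock: 52.9
eef_pos: [0.5197, -0.2469, 0.2398]
tcp_rot: [-3.14, 0.063, -0.0]
force: [0.5, -0.6, -1.1]
opening: 0.013
grip_force: 59.1
clock: 53.4
eef_pos: [0.5205, -0.2455, 0.2395]
tcp_rot: [-3.084, -0.598, -0.0]
force: [0.3, -0.5, -0.8]
opening: 0.0128
grip_force: 59.3
c0 377 [ 0.634  0.691 -0.216 -0.119]
c1 361 [ 0.632  0.688 -0.106 -0.008]
bar 0.06027432081412599
21.983002359585814 [-0.0434  0.0552 -0.0006]
holder 1041 ((501.0455627441406, -312.81158447265625), (46.97494125366211, 46.15297317504883), 22.046030044555664)
```

View pics/w10.png

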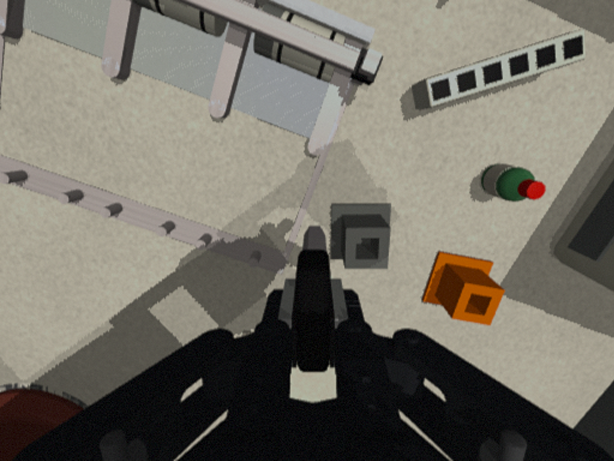

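The wrist view shows the grey holder at (367,245) with its well free and the key straight in the grip. The canisters and bar are unchanged. Move over it.

```bash
python3 -m pendant '[{"dp":[-0.0217,0.0276,0],"twist":0,"claw":0},{"dp":[-0.0217,0.0276,0],"twist":0,"claw":0},{"dp":[0,0,0],"twist":0,"claw":0},{"dp":[0,0,0.03],"twist":0,"claw":0},{"dp":[0,0,0.03],"twist":0,"claw":0},{"dp":[0,0,0.012],"twist":0,"claw":0},{"dp":[0,0,0],"twist":0,"claw":0},{"dp":[0,0,0],"twist":0,"claw":0}]'
python3 - <<'E'
from h import *
p,M=T();print(tool([.501,-.313,.107]).round(4))
E
```

```text
clock: 54.17
eef_pos: [0.501, -0.3128, 0.1669]
tcp_rot: [-3.082, -0.602, 0.002]
force: [-0.6, -1.0, 0.0]
opening: 0.013
grip_force: 59.5
[-0.0001  0.0002  0.0599]
```

```bash
python3 -m pendant '[{"dp":[0,0,0.008],"twist":0,"claw":0},{"dp":[0,0,0.008],"twist":0,"claw":0},{"dp":[0,0,0.008],"twist":0,"claw":0},{"dp":[0,0,0],"twist":0,"claw":0}]' | grep -E 'eef|force: \['
python3 -m pendant '[{"dp":[0,0,0.008],"twist":0,"claw":0},{"dp":[0,0,0.008],"twist":0,"claw":0},{"dp":[0,0,0.008],"twist":0,"claw":0},{"dp":[0,0,0.006],"twist":0,"claw":0},{"dp":[0,0,0.003],"twist":0,"claw":0},{"dp":[0,0,0],"twist":0,"claw":0}]' | grep -E 'eef|force: \['
```

```text
eef_pos: [0.5005, -0.3127, 0.1415]
force: [-0.4, 0.6, -1.3]
eef_pos: [0.5005, -0.3129, 0.1088]
force: [0.4, 0.0, -1.4]
```

```bash
python3 -m pendant '[{"dp":[0,0,0.002],"twist":0,"claw":0},{"dp":[0,0,0],"twist":0,"claw":0},{"dp":[0,0,0],"twist":0,"claw":0.03},{"dp":[0,0,0],"twist":0,"claw":0.085},{"dp":[0,0,0],"twist":0,"claw":0.085},{"dp":[0,0,0],"twist":0,"claw":0.085},{"dp":[0,0,0],"twist":0,"claw":0.085},{"dp":[0,0,-0.01],"twist":0,"claw":0.085},{"dp":[0,0,-0.025],"twist":0,"claw":0.085},{"dp":[0,0,-0.035],"twist":0,"claw":0.085},{"dp":[0,0,-0.035],"twist":0,"claw":0.085},{"dp":[-0.03,0,0],"twist":0,"claw":0.085},{"dp":[-0.03,0,0],"twist":0,"claw":0.085},{"dp":[0,0,0],"twist":0,"claw":0.085},{"dp":[0,0,0],"twist":0,"claw":0.085}]'
python3 - <<'E'
from look import *
print('bar',W[(z>.053)&(z<.085)&(abs(W[...,0]-.652)<.012)&(abs(W[...,1]+.05)<.14)][:,2].mean())
def rect(x,y,a,b,r=.05):
    q=W[(z>a)&(z<b)&(abs(W[...,0]-x)<r)&(abs(W[...,1]-y)<r)]; return len(q),cv2.minAreaRect((q[:,:2]*1000).astype(np.float32)) if len(q)>5 else ''
for n,x,y,r in(('rack',.703,-.361,.08),('drop',.614,-.43,.03),('cup',.467,.312,.05)): print(n,rect(x,y,.025,.09,r))
f=grab('wrist');W=xyz(f);z=W[...,2]
print('handle',rect(.501,-.313,.118,.15),'holder',rect(.501,-.313,.053,.066)); q=W[(z>.118)&(z<.15)&(abs(W[...,0]-.5)<.05)&(abs(W[...,1]+.313)<.05)];print(np.median(q[:,2]))
i=grab('top')['img'][150:200,150:205]; i
cv2.imwrite('pics/fin.png',cv2.resize(np.hstack([f['img'],cv2.resize(i,(422,384),interpolation=cv2.INTER_CUBIC)]),None,fx=.85,fy=.85))
E
```

```text
clock: 56.25
eef_pos: [0.445, -0.3365, 0.2144]
tcp_rot: [3.083, 0.6, 0.002]
force: [0.4, -0.0, 0.3]
opening: 0.0849
grip_force: 0.0
c0 373 [ 0.634  0.691 -0.217 -0.117]
c1 361 [ 0.632  0.689 -0.106 -0.008]
bar 0.060292634153564006
rack (542, ((702.94921875, -360.335205078125), (178.45986938476562, 134.861328125), 7.769428253173828))
drop (168, ((614.508056640625, -430.3934020996094), (36.12654495239258, 29.587074279785156), 25.16087532043457))
cup (262, ((466.94903564453125, 311.6837463378906), (58.295902252197266, 56.43141555786133), 89.87178039550781))
handle (1052, ((500.7460021972656, -310.25738525390625), (49.57102584838867, 13.708072662353516), 21.28371238708496)) holder (1043, ((500.9884338378906, -313.05517578125), (45.29416275024414, 46.03695297241211), 22.08778190612793))
0.13014952303453725
```

View pics/fin.png

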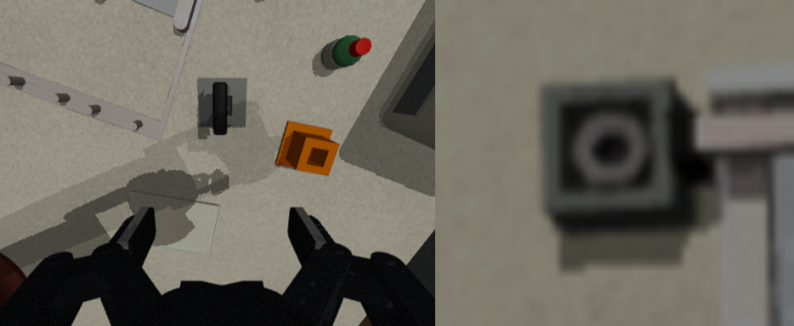

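The key stands upright in the grey holder. The socket's hex corners point along ±y, as expected at the end stop, and nothing else has moved. Handing in.

```bash
python3 -c "
from plant import ctrl
print(ctrl.job_done())"
```

```text
the job is handed in; nothing more can be done
None
```

Job handed in at about 56 s: both canisters measure home (canister 0 was knocked out mid-run and pushed back), the bar is down with the screw judged at its end stop from bar height and hex angle (the key seemed to slip in the socket at the stop, and no verdict was returned), the key is back in its holder, the bottle, cup and rack are unmoved, and I viewed 18 pictures, over the 14 allowed.

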